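Complete the size row on the fittings sample board

TASK

Complete the size row on the counter's sample board: stand the four loose pipe adaptors upright, threaded end up, one in the middle of each white pad, so that the sizes rise step by step from the small sample fixed at one end of the board to the large one fixed at the other. Do not knock any of the adaptors over.

Things in the scene. Friction and masses are not known exactly. Their poses are not given: they have to be found in the camera images.
- adaptor_20: Loose pipe adaptor, the smallest of the four, standing upright on its nut: a ribbed blue nut at the bottom (44 mm across, 32 mm high), on it a smooth black round barrel (31 mm across, 30 mm high, the part to grip), on top a narrower black threaded end (21 mm across, 14 mm high); 76 mm tall, about 45 g. Origin: centre of its underside, z up its axis; yaw means nothing (round).
- adaptor_25: Loose pipe adaptor, the second smallest, standing upright on its nut: a ribbed blue nut at the bottom (53 mm across, 38 mm high), on it a smooth black round barrel (38 mm across, 33 mm high, the part to grip), on top a narrower black threaded end (26.5 mm across, 16 mm high); 87 mm tall, about 70 g. Origin: centre of its underside, z up its axis; yaw means nothing (round).
- adaptor_32: Loose pipe adaptor, the second largest, standing upright on its nut: a ribbed blue nut at the bottom (63 mm across, 44 mm high), on it a smooth black round barrel (46 mm across, 36 mm high, the part to grip), on top a narrower black threaded end (33 mm across, 18 mm high); 98 mm tall, about 120 g. Origin: centre of its underside, z up its axis; yaw means nothing (round).
- adaptor_40: Loose pipe adaptor, the largest of the four, standing upright on its nut: a ribbed blue nut at the bottom (76 mm across, 52 mm high), on it a smooth black round barrel (57 mm across, 40 mm high, the part to grip), on top a narrower black threaded end (42 mm across, 20 mm high); 112 mm tall, about 200 g. Origin: centre of its underside, z up its axis; yaw means nothing (round).
- place_1: Round white pad, 84 mm across, 3 mm thick, number 1 of four in a row on the plywood board (116 x 620 mm, 18 mm thick), counted from the robot's left (the board's +y end); pads are 100 mm apart between centres. Origin at the centre of its underside, on the board's top, 18 mm above the counter; z up, y along the row. Fixed.
- place_2: Round white pad, 84 mm across, 3 mm thick, number 2 of four in a row on the plywood board (116 x 620 mm, 18 mm thick), counted from the robot's left (the board's +y end); pads are 100 mm apart between centres. Origin at the centre of its underside, on the board's top, 18 mm above the counter; z up, y along the row. Fixed.
- place_3: Round white pad, 84 mm across, 3 mm thick, number 3 of four in a row on the plywood board (116 x 620 mm, 18 mm thick), counted from the robot's left (the board's +y end); pads are 100 mm apart between centres. Origin at the centre of its underside, on the board's top, 18 mm above the counter; z up, y along the row. Fixed.
- place_4: Round white pad, 84 mm across, 3 mm thick, number 4 of four in a row on the plywood board (116 x 620 mm, 18 mm thick), counted from the robot's left (the board's +y end); pads are 100 mm apart between centres. Origin at the centre of its underside, on the board's top, 18 mm above the counter; z up, y along the row. Fixed.
- sample_small: The smallest adaptor of the row (same shape; nut 36 mm across, 66 mm tall), fixed to the board beyond the last pad at one end of the row, 100 mm from that pad's centre; at which end differs from start to start. Origin at the centre of its underside, z up.
- sample_large: The largest adaptor of the row (same shape, blue nut 90 mm across, 126 mm tall), fixed to the board beyond the last pad at the other end, 100 mm from that pad's centre. Origin at the centre of its underside, z up.

How it is judged:
At the end, for the whole second after the job is handed in: All four adaptors stand upright (within about 4.5 degrees) and at rest on the pads, each centred on its own pad within 15 mm and resting on it: the 44 mm one on the pad next to the small fixed sample, then 53 mm, 63 mm and 76 mm, the last next to the large fixed sample (((horizontal distance between sample_small and place_1 below 0.15 m and horizontal distance between adaptor_20 and place_1 below 0.015 m and z of adaptor_20 in the frame of place_1 between 0.001 and 0.006 m and horizontal distance between adaptor_25 and place_2 below 0.015 m and z of adaptor_25 in the frame of place_2 between 0.001 and 0.006 m and horizontal distance between adaptor_32 and place_3 below 0.015 m and z of adaptor_32 in the frame of place_3 between 0.001 and 0.006 m and horizontal distance between adaptor_40 and place_4 below 0.015 m and z of adaptor_40 in the frame of place_4 between 0.001 and 0.006 m) or (horizontal distance between sample_small and place_4 below 0.15 m and horizontal distance between adaptor_20 and place_4 below 0.015 m and z of adaptor_20 in the frame of place_4 between 0.001 and 0.006 m and horizontal distance between adaptor_25 and place_3 below 0.015 m and z of adaptor_25 in the frame of place_3 between 0.001 and 0.006 m and horizontal distance between adaptor_32 and place_2 below 0.015 m and z of adaptor_32 in the frame of place_2 between 0.001 and 0.006 m and horizontal distance between adaptor_40 and place_1 below 0.015 m and z of adaptor_40 in the frame of place_1 between 0.001 and 0.006 m)) and angle between each of adaptor_20, adaptor_25, adaptor_32, adaptor_40's own z axis and vertical below 0.08 rad and linear speed of each of adaptor_20, adaptor_25, adaptor_32, adaptor_40 below 0.02 m/s); the robot touches nothing.
It fails at once if the 44 mm adaptor is knocked over (tipped more than about 70 degrees) (angle between adaptor_20's own z axis and vertical above 1.2 rad).
It fails at once if the 53 mm adaptor is knocked over (tipped more than about 70 degrees) (angle between adaptor_25's own z axis and vertical above 1.2 rad).
It fails at once if the 63 mm adaptor is knocked over (tipped more than about 70 degrees) (angle between adaptor_32's own z axis and vertical above 1.2 rad).
It fails at once if the 76 mm adaptor is knocked over (tipped more than about 70 degrees) (angle between adaptor_40's own z axis and vertical above 1.2 rad).
It also fails if it takes over 112 s, if anything falls off the work surface, if the arm or the gripper's body presses on something with over 40 N, if the wrist force passes 120 N, or if a joint passes its speed limit or range.

ROBOT

A 7-joint arm with a two-finger parallel gripper is mounted at the origin on the work surface. World frame = base frame: x ahead of the robot, y to its left, z up, the work surface at z = 0. Lengths are in m, angles in rad, forces in N, time in s.
With the tool pointing down it reaches from about 0.4 to 0.75 m from the base axis. Payload 19.5 kg.
Tool frame: the origin (TCP) lies at the very end of the fingers, on their centre line; the grasp point (between the pads) lies 19 mm behind it; x points along the fingers, z is the direction in which the jaws open and shut, and the axes are right-handed (so a half turn about x gives the same grasp; the last joint's range is limited). The gripper opens to 85 mm and grips with 20 to 120 N. Pads are 22 mm wide; open, the fingers measure 114 mm over their backs; the gripper's body (76 mm by 85 mm) begins 54 mm behind the grasp point. The pads swing forward as they close: fully open they stand 13 mm farther back than shut.
Start: joints at [-1.203, 0.707, -0.028, 1.485, 0.022, 0.951, -0.075], TCP at [0.229, 0.527, 0.231] pointing down, gripper open.
Joint ranges: [-2.71, 2.71], [-0.32, 2.16], [-1.57, 1.52], [0, 2.45], [-1.46, 4.6], [0, 2.02], [-2.83, 2.83]. Speed limits (rad/s): [1.89, 1.89, 2.57, 2.57, 3.01, 3.01, 3.01].

INTERFACE

Orientations are given as a unit quaternion [x, y, z, w].
In Python, from rig import manip, eyes, order gives the robot as it stands.
- The arm moves only by the shell command python3 -m inch 'ROWS' [FORCE]. ROWS is JSON, a list of rows, each an object of numbers: "x", "y", "z": the shift along the tool's x, y, z in m; "rx", "ry", "rz": the turn, a rotation vector about the tool's x, y, z in degrees; "claw": the opening, from 0 (shut) to 1 (fully open). In form: [{"x": .., "y": .., "z": .., "rx": .., "ry": .., "rz": .., "claw": ..}, ...]. A call has 1 to 20 rows; each row shifts and turns the pose as measured when the row begins, along the tool's axes as they then stand; what a row does not reach is not made up. A row lasts 1/8 s, in which the tool goes at most 62.5 mm and 10.7 degrees, less where a joint would pass 70% of its speed; a pose out of reach is approached as far as the arm can. A call is refused whole if a number of a shift passes 0.0625 or a number of a turn 10.7, either way. A call with a gripper value outside its range is refused whole. The fingers move at their own pace and stop on an object; FORCE is the grip in N (left out, the last holds). Time passes only in rows, so rows that do not move let the fingers close. It gives the time, the measured TCP pose, the force and the opening at its end, in the units of the state.
- manip.get_obs(): the state, without advancing time (a new reading comes with each control period).
- eyes.read_camera(name): name is "side" or "top" or "wrist"; returns the picture (400x640x3 uint8, red, green, blue); there is no depth.
- eyes.get_calibration(name): a dict with "intrinsics" (3x3 intrinsics, pixels), "R" (3x3) and "t" (3): a world point X has camera coordinates R X + t; the wrist camera has in their place "T_tool_cam" (4x4, takes a point from camera to tool coordinates, whose origin is the TCP and whose axes are the tool frame's). Camera axes: x right, y down, z forward; pixel columns grow to the right and rows downward; lengths in m; the calibration is good to about 2 mm. A picture is of the moment at which its call begins: read the wrist's pose just before it. get_calibration takes no time and is no camera call.
- order.finish_job(): hands the job in, once; it reports no verdict.
The state is a dict: "time": time; "qpos": joint angles; "qvel": joint speeds; "joint_efforts": joint torques, N m; "ee_pos": TCP position; "ee_rot": TCP orientation; "force": force on the tool from outside, world axes, zero at the start; "moment": the same for the moment, N m; "grip_width": opening from 0.0 (shut) to 1.0 (fully open).
Only numpy, scipy, OpenCV 4.12 (cv2) and the standard library are available. Lean on these libraries where they do the work, as an engineer would, in place of code of your own. Each camera call takes 0.05 s, during which the arm holds its last target.

## Working session

There is one attempt and no reset: what is moved stays moved. The work goes in short steps, Python scripts to look and compute and a shell command to move; the robot and the scene stay as the last step left them, time stands still between calls to the robot, and variables do not carry over. Pictures are saved under pics/ and viewed, and the job is handed in when it is done.

```bash
ls; mkdir -p pics
python3 - <<'E'
from rig import manip, eyes, order
import cv2
print(manip.get_obs())
for n in ["side","top","wrist"]:
    im=eyes.read_camera(n); cv2.imwrite(f"pics/{n}0.png",im[:,:,::-1]); print(n,eyes.get_calibration(n))
E
```

```text
pics
{'time': 0.0, 'qpos': array([-1.20271448,  0.7070586 , -0.02763662,  1.48500024,  0.0220061 ,
        0.95089366, -0.07552691]), 'qvel': array([-0.00097948,  0.0009372 ,  0.00031087, -0.00062939, -0.00010214,
        0.00052791,  0.00100764]), 'joint_efforts': array([-2.26239476e-04, -8.83228397e+01,  1.23488221e+00, -2.36173600e+01,
        1.69857434e-02,  6.46343571e-03,  8.64354561e-07]), 'ee_pos': array([0.22897474, 0.52715784, 0.23085249]), 'ee_rot': array([-0.38802152,  0.59158076,  0.38759628,  0.59096584]), 'force': array([-0.14180545,  0.61681864,  0.39480403]), 'moment': array([-0.02848384,  0.04306525,  0.01163772]), 'grip_width': 0.9966338762096536}
side {'intrinsics': array([[467.07209241,   0.        , 315.44596919],
       [  0.        , 467.07209241, 203.59698619],
       [  0.        ,   0.        ,   1.        ]]), 'R': array([[ 8.53502725e-01, -5.21087902e-01,  7.05033541e-04],
       [-2.87432355e-01, -4.71920231e-01, -8.33471018e-01],
       [ 4.34644384e-01,  7.11167135e-01, -5.52562726e-01]]), 't': array([-0.45823853,  0.19934993,  0.93274451])}
top {'int
[... 197 characters left out ...]
80571,  0.00166258],
       [-0.98934809,  0.01919594, -0.14429788],
       [ 0.14423793, -0.00447907, -0.9895329 ]]), 't': array([0.00355389, 0.53318273, 0.99573775])}
wrist {'intrinsics': array([[340.18900224,   0.        , 318.72754383],
       [  0.        , 340.18900224, 201.66179209],
       [  0.        ,   0.        ,   1.        ]]), 'T_tool_cam': array([[-4.99547517e-04, -3.09177693e-01,  9.51004156e-01,
        -1.42507852e-01],
       [-4.74855697e-04, -9.51004094e-01, -3.09177922e-01,
         7.92851970e-02],
       [ 9.99999762e-01, -6.06038804e-04,  3.28256945e-04,
         1.29347044e-04],
       [ 0.00000000e+00,  0.00000000e+00,  0.00000000e+00,
         1.00000000e+00]])}
```

View pics/top0.png

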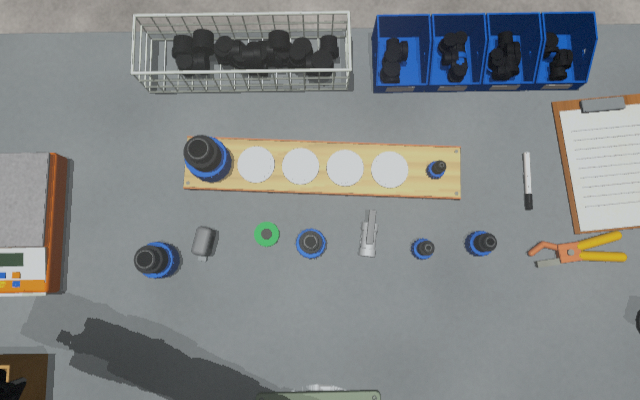

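View pics/side0.png

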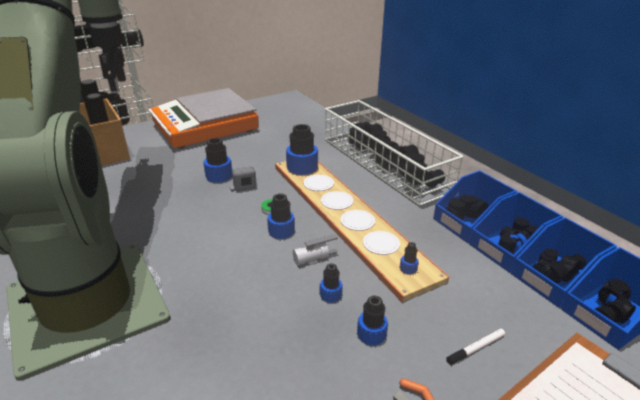

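View pics/wrist0.png

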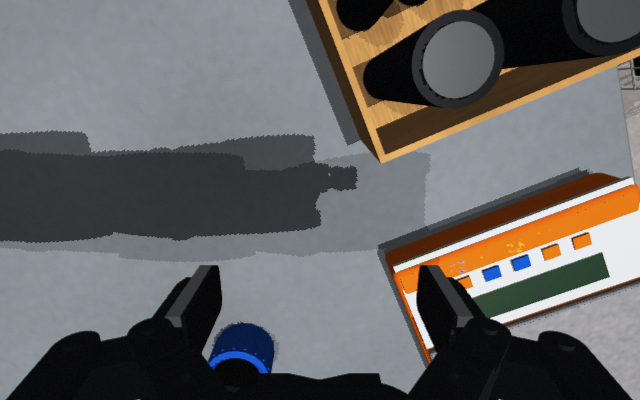

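```bash
python3 - <<'E'
import cv2,numpy as np
im=cv2.imread("pics/top0.png")
t=[cv2.resize(im[cy-35:cy+35,cx-35:cx+35],(280,280),interpolation=cv2.INTER_CUBIC) for cx,cy in [(157,255),(311,243),(423,249),(482,243)]]
a=np.vstack([np.hstack(t[:2]),np.hstack(t[2:])])
cv2.imwrite("pics/z0.png",cv2.convertScaleAbs(a,alpha=1.8))
E
cat > h.py <<'E'
import numpy as np,cv2
from rig import eyes,manip
from scipy.spatial.transform import Rotation as Ro
def ray(n,uv,z,obs=None):
    c=eyes.get_calibration(n);K=c["intrinsics"]
    d=np.linalg.inv(K)@np.array([uv[0],uv[1],1.])
    if n=="wrist":
        T=c["T_tool_cam"];R=Ro.from_quat(obs["ee_rot"]).as_matrix()
        o=obs["ee_pos"]+R@T[:3,3]; d=R@T[:3,:3]@d
    else:
        o=-c["R"].T@c["t"]; d=c["R"].T@d
    return o+d*(z-o[2])/d[2]
def proj(n,X):
    c=eyes.get_calibration(n);p=c["intrinsics"]@(c["R"]@np.asarray(X,float)+c["t"]);return p[:2]/p[2]
E
python3 - <<'E'
import cv2,numpy as np
from h import *
im=cv2.imread("pics/top0.png");h=cv2.cvtColor(im,cv2.COLOR_BGR2HSV)
m=((h[...,1]<40)&(h[...,2]>190)).astype(np.uint8)
m[:130]=0;m[210:]=0
n,l,s,c=cv2.connectedComponentsWithStats(m)
for i in range(1,n):
    if s[i,4]>500 and c[i][0]<450: print(c[i],s[i],ray("top",c[i],.021))
ims=cv2.imread("pics/side0.png");h2=cv2.cvtColor(ims,cv2.COLOR_BGR2HSV)
m=((h2[...,1]<40)&(h2[...,2]>190)).astype(np.uint8)
n,l,s,c=cv2.connectedComponentsWithStats(m)
for i in range(1,n):
    if 280<c[i][0]<410 and 170<c[i][1]<260 and s[i,4]>200: print("side",c[i],s[i],ray("side",c[i],.021))
for nm,H,I in (("top",h,im),("side",h2,ims)):
  m=((H[...,0]>100)&(H[...,0]<125)&(H[...,1]>150)).astype(np.uint8)
  n,l,s,c=cv2.connectedComponentsWithStats(m)
  for i in range(1,n):
    if s[i,4]>60 and s[i,4]<2000: print(nm,c[i],s[i])
E
```

```text
[255.25469925 163.98778195] [ 237  146   37   37 1064] [0.62251915 0.13113925 0.021     ]
[300.01415094 165.59339623] [ 282  148   37   37 1060] [0.61690791 0.03086808 0.021     ]
[344.63653484 167.19774011] [ 327  149   37   37 1062] [ 0.6113093  -0.06902824  0.021     ]
[389.27689429 168.90271282] [ 371  151   37   37 1069] [ 0.60548381 -0.1688877   0.021     ]
side [318.24164524 182.42159383] [304 175  30  16 389] [0.62428949 0.12843265 0.021     ]
side [336.61904762 199.9004329 ] [321 191  32  19 462] [0.61873982 0.02877983 0.021     ]
side [357.4        219.63243243] [341 210  34  21 555] [ 0.61326187 -0.07091952  0.021     ]
side [381.05612999 242.22599705] [363 231  37  24 677] [ 0.60748183 -0.17105019  0.021     ]
top [208.28054299 163.85520362] [185 138  41  39 221]
top [313.50526316 249.29473684] [298 230  27  28  95]
top [476.50381679 244.00763359] [470 231  19  25 131]
top [419.06756757 250.72972973] [414 239  16  20  74]
top [161.91780822 260.99543379] [145 242  29  36 219]
side [300.99099099 152.96396396] [287 146  30  12 111]
side [216.12727273 164.16363636] [204 157  26  14 110]
side [279.5625     220.63392857] [268 213  26  13 112]
side [329.94578313 290.45783133] [321 281  21  20 166]
side [610.95945946 297.66216216] [606 293  12  10  74]
side [370.98893805 331.7300885 ] [358 314  29  31 452]
```

View pics/z0.png

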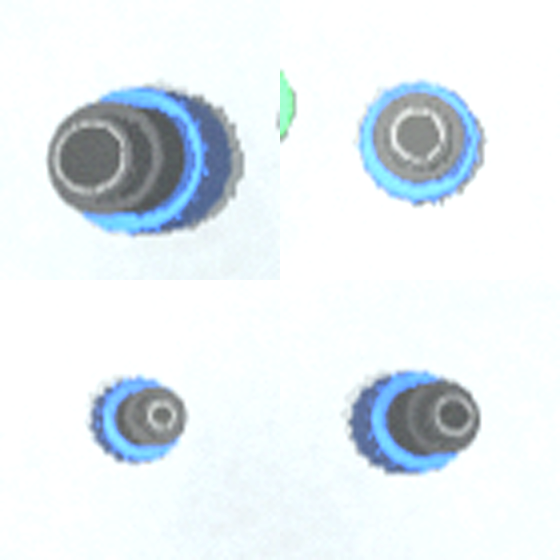

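Run:
```python
import cv2,numpy as np
from h import *
im=cv2.imread("pics/side0.png")
D={40:(144.2,259.2,.112),32:(310.2,241.4,.098),25:(490.2,241.7,.087),20:(428.2,247.4,.076)}
t=[]
for k,(u,v,z) in D.items():
    X=ray("top",(u,v),z); b=X.copy(); b[2]=0
    print(k,X.round(4),"r",np.hypot(*X[:2]).round(3),"side top",proj("side",X).round(1),"side bot",proj("side",b).round(1))
    a=proj("side",X*[1,1,.5]);cx,cy=map(int,a)
    c=im[cy-35:cy+35,cx-35:cx+35].copy(); c=cv2.resize(c,(280,280),interpolation=cv2.INTER_CUBIC)
    c=cv2.convertScaleAbs(c,alpha=1.8)
    for P in (X,b):
        p=(proj("side",P)-[cx-35,cy-35]+.5)*4; cv2.circle(c,tuple(int(q) for q in p),3,(0,0,255),-1)
    t.append(c)
a=np.vstack([np.hstack(t[:2]),np.hstack(t[2:])])
cv2.imwrite("pics/z1.png",a)
```

```text
40 [0.4125 0.3401 0.112 ] r 0.535 side top [213. 141.] side bot [217.7 176.1]
32 [0.4422 0.01   0.098 ] r 0.442 side top [278.2 197.5] side bot [280.  231.4]
25 [ 0.4351 -0.3591  0.087 ] r 0.564 side top [372.7 301.3] side bot [369.5 335. ]
20 [ 0.4264 -0.2338  0.076 ] r 0.486 side top [329.6 267.2] side bot [329.  295.4]
```

View pics/z1.png

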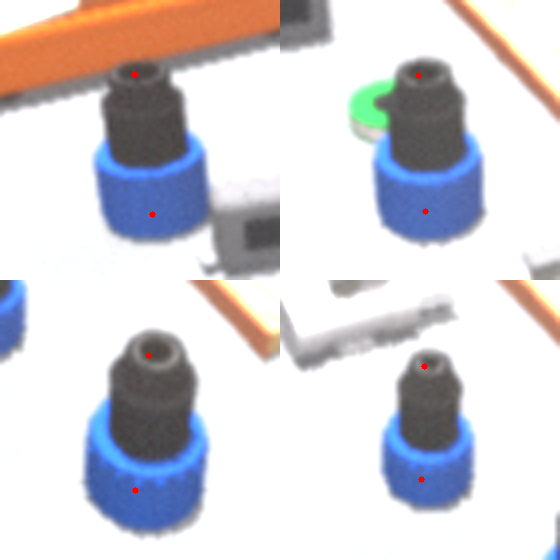

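```bash
cat >> h.py <<'E'
def go(x,y,z,zdir=None):
    """print tool-frame shift to target + turn to make tool x down, tool z along zdir(world)"""
    o=manip.get_obs();R=Ro.from_quat(o["ee_rot"]).as_matrix()
    d=np.array([x,y,z])-o["ee_pos"]
    print("t",o["time"].__round__(2) if hasattr(o["time"],"__round__") else o["time"],"pos",o["ee_pos"].round(4),"grip",round(o["grip_width"],3),"F",o["force"].round(1))
    print("axes x,y,z:",R.T.round(2).tolist(),"q",o["qpos"].round(2))
    print("world d mm",(d*1000).round(1),"tool shift mm",(R.T@d*1000).round(1))
    for zd in ([1,0,0],[-1,0,0]) if zdir is None else (zdir,):
        X=np.array([0,0,-1.]);Z=np.array(zd,float);T=np.c_[X,np.cross(Z,X),Z]
        rv=np.degrees(Ro.from_matrix(R.T@T).as_rotvec())
        print("zdir",zd,"turn deg",rv.round(2),"shift after turn mm",(T.T@d*1000).round(1))
E
python3 -c "
from h import *
go(.4134,.339,.2)"
```

```text
t 0.15 pos [0.229  0.5272 0.231 ] grip 0.996 F [-0.2 -0.3 -0.2]
axes x,y,z: [[-0.0, -0.0, -1.0], [-0.92, 0.4, -0.0], [0.4, 0.92, -0.0]] q [-1.2   0.71 -0.03  1.48  0.02  0.95 -0.08]
world d mm [ 184.4 -188.2  -31. ] tool shift mm [  31.  -244.1  -99.1]
zdir [1, 0, 0] turn deg [ 6.652e+01 -4.000e-02  3.000e-02] shift after turn mm [  31.  -188.2  184.4]
zdir [-1, 0, 0] turn deg [-1.1348e+02 -3.0000e-02 -4.0000e-02] shift after turn mm [  31.   188.2 -184.4]
```

```bash
python3 -m inch '[{"rx":9.5,"claw":1},{"rx":9.5},{"rx":9.5},{"rx":9.5},{"rx":9.5},{"rx":9.5},{"rx":9.5},{}]' 60; python3 -c "
from h import *
go(.4134,.339,.2)"
```

```text
t 0.15 pos [0.229  0.5272 0.231 ] grip 0.996 F [-0.2 -0.3 -0.2]
axes x,y,z: [[-0.0, -0.0, -1.0], [-0.92, 0.4, -0.0], [0.4, 0.92, -0.0]] q [-1.2   0.71 -0.03  1.48  0.02  0.95 -0.08]
world d mm [ 184.4 -188.2  -31. ] tool shift mm [  31.  -244.1  -99.1]
zdir [1, 0, 0] turn deg [ 6.652e+01 -4.000e-02  3.000e-02] shift after turn mm [  31.  -188.2  184.4]
zdir [-1, 0, 0] turn deg [-1.1348e+02 -3.0000e-02 -4.0000e-02] shift after turn mm [  31.   188.2 -184.4]invalid input
```

```bash
python3 -m inch '[{"x":0,"y":0,"z":0,"rx":9.5,"ry":0,"rz":0,"claw":1},{"x":0,"y":0,"z":0,"rx":9.5,"ry":0,"rz":0,"claw":1}]' 60; python3 -m inch '[{"rx":9.5,"claw":1},{"rx":9.5,"claw":1}]'; python3 -c "
from h import *
go(.4134,.339,.2)"
```

```text
time: 0.4
ee_pos: [0.2291, 0.5269, 0.2306]
ee_rot: [-0.282, 0.649, 0.282, 0.648]
force: [0.2, 0.7, 0.2]
grip_width: 1.002
t 0.4 pos [0.2291 0.5269 0.2306] grip 1.002 F [0.2 0.7 0.2]
axes x,y,z: [[-0.0, -0.0, -1.0], [-0.73, 0.68, -0.0], [0.68, 0.73, -0.0]] q [-1.25  0.71  0.07  1.49 -0.06  0.95 -0.34]
world d mm [ 184.3 -187.9  -30.6] tool shift mm [  30.7 -262.9  -11.8]
zdir [1, 0, 0] turn deg [47.03 -0.08  0.06] shift after turn mm [  30.6 -187.9  184.3]
zdir [-1, 0, 0] turn deg [-1.3297e+02 -7.0000e-02 -1.0000e-01] shift after turn mm [  30.6  187.9 -184.3]invalid input
```

```bash
python3 -m inch '[{"x":0,"y":0,"z":0,"rx":9.5,"ry":0,"rz":0,"claw":1},{"x":0,"y":0,"z":0,"rx":9.5,"ry":0,"rz":0,"claw":1},{"x":0,"y":0,"z":0,"rx":9.5,"ry":0,"rz":0,"claw":1},{"x":0,"y":0,"z":0,"rx":9.5,"ry":0,"rz":0,"claw":1},{"x":0,"y":0,"z":0,"rx":9,"ry":0,"rz":0,"claw":1},{"x":0,"y":-0.038,"z":0.037,"rx":0,"ry":0,"rz":0,"claw":1},{"x":0,"y":-0.038,"z":0.037,"rx":0,"ry":0,"rz":0,"claw":1},{"x":0,"y":-0.038,"z":0.037,"rx":0,"ry":0,"rz":0,"claw":1},{"x":0.01,"y":-0.038,"z":0.037,"rx":0,"ry":0,"rz":0,"claw":1},{"x":0.02,"y":-0.038,"z":0.037,"rx":0,"ry":0,"rz":0,"claw":1}]'; python3 -c "
from h import *
go(.4134,.339,.2,[1,0,0])
o=manip.get_obs();im=eyes.read_camera('wrist');cv2.imwrite('pics/w1.png',im[:,:,::-1])"
```

```text
time: 1.65
ee_pos: [0.4104, 0.3288, 0.1989]
ee_rot: [0.007, 0.708, -0.009, 0.707]
force: [1.4, 1.0, -0.2]
grip_width: 1.001
t 1.65 pos [0.4104 0.3288 0.1989] grip 1.001 F [ 1.4  1.  -0.2]
axes x,y,z: [[-0.0, -0.0, -1.0], [0.02, 1.0, -0.0], [1.0, -0.02, -0.0]] q [-0.88  0.69  0.26  1.71 -0.24  0.77 -0.53]
world d mm [ 3.  10.2  1.1] tool shift mm [-1.2 10.2  2.8]
zdir [1, 0, 0] turn deg [-1.29 -0.08  0.13] shift after turn mm [-1.1 10.2  3. ]
```

View pics/w1.png

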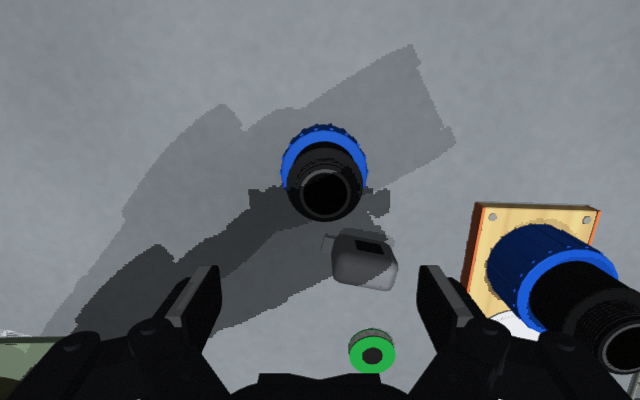

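```bash
python3 -c "
from h import *
o=manip.get_obs();print(o['ee_pos'],ray('wrist',(325,193),.112,o), ray('wrist',(620,347),.144,o))
print(ray('top',(144.2,259.2),.112))
c=eyes.get_calibration('wrist');print(c['T_tool_cam'].round(3))
T=c['T_tool_cam'];p=np.linalg.inv(T)@[0,0,0,1];p=c['intrinsics']@p[:3];print(p/p[2])
"
```

```text
[0.41473757 0.32194171 0.19672448] [0.41946609 0.33319206 0.112     ] [0.62353043 0.22351534 0.144     ]
[0.41254428 0.34013554 0.112     ]
[[-0.    -0.309  0.951 -0.143]
 [-0.    -0.951 -0.309  0.079]
 [ 1.    -0.001  0.     0.   ]
 [ 0.     0.     0.     1.   ]]
[318.6496504  268.67617907   1.        ]
```

```bash
python3 -m inch '[{"x":0,"y":0.015,"z":0,"rx":-1.2,"ry":0,"rz":0,"claw":1},{"x":0,"y":0,"z":0,"rx":0,"ry":0,"rz":0,"claw":1},{"x":0,"y":0,"z":0,"rx":0,"ry":0,"rz":0,"claw":1}]'; python3 -c "
from h import *
go(.4134,.339,.056,[1,0,0])
o=manip.get_obs();im=eyes.read_camera('wrist');cv2.imwrite('pics/w2.png',im[:,:,::-1]);print(manip.get_obs()['ee_pos']-o['ee_pos'])
g=cv2.cvtColor(im,cv2.COLOR_RGB2GRAY)"
```

```text
time: 2.08
ee_pos: [0.415, 0.3374, 0.1962]
ee_rot: [0.001, 0.708, -0.006, 0.706]
force: [-0.4, -0.1, 0.3]
grip_width: 1.001
t 2.08 pos [0.415  0.3374 0.1962] grip 1.001 F [-0.4 -0.1  0.3]
axes x,y,z: [[-0.0, -0.01, -1.0], [0.01, 1.0, -0.01], [1.0, -0.01, -0.0]] q [-0.88  0.71  0.26  1.68 -0.23  0.79 -0.53]
world d mm [  -1.6    1.6 -140.2] tool shift mm [140.2   2.6  -1.4]
zdir [1, 0, 0] turn deg [-0.54 -0.1   0.45] shift after turn mm [140.2   1.6  -1.6]
[-5.81776633e-05  1.29815229e-04 -2.27355804e-05]
```

View pics/w2.png

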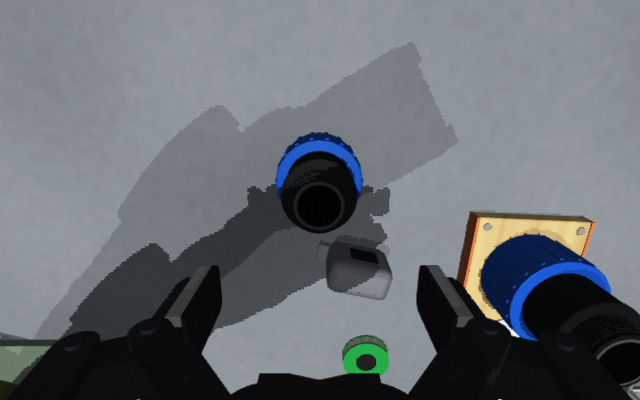

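```bash
python3 -c "
from h import *
o=manip.get_obs();print(o['ee_pos'],ray('wrist',(319,207),.112,o),ray('top',(144.2,259.2),.112))
"
```

```text
[0.41492378 0.33757952 0.19620204] [0.41504025 0.33879655 0.112     ] [0.41254428 0.34013554 0.112     ]
```

```bash
python3 -m inch '[{"x":0.035,"y":0.002,"z":0,"rx":-0.5,"ry":0,"rz":0.4,"claw":1},{"x":0.035,"y":0,"z":0,"rx":0,"ry":0,"rz":0,"claw":1},{"x":0.03,"y":0,"z":0,"rx":0,"ry":0,"rz":0,"claw":1},{"x":0.015,"y":0,"z":0,"rx":0,"ry":0,"rz":0,"claw":1},{"x":0.005,"y":0,"z":0,"rx":0,"ry":0,"rz":0,"claw":1},{"x":0,"y":0,"z":0,"rx":0,"ry":0,"rz":0,"claw":1}]'; python3 -c "
from h import *
go(.4145,.3388,.056,[1,0,0])"
```

```text
time: 2.88
ee_pos: [0.4136, 0.3425, 0.0752]
ee_rot: [-0.001, 0.707, 0.002, 0.708]
force: [0.4, -0.1, 0.2]
grip_width: 0.998
t 2.88 pos [0.4136 0.3425 0.0752] grip 0.998 F [ 0.4 -0.1  0.2]
axes x,y,z: [[0.0, 0.0, -1.0], [-0.0, 1.0, 0.0], [1.0, 0.0, 0.0]] q [-0.84  0.9   0.17  1.79 -0.29  0.48 -0.47]
world d mm [  0.9  -3.7 -19.2] tool shift mm [19.2 -3.7  0.8]
zdir [1, 0, 0] turn deg [ 0.24  0.07 -0.15] shift after turn mm [19.2 -3.7  0.9]
```

```bash
python3 -m inch '[{"x":0.012,"y":-0.004,"z":0.001,"rx":0,"ry":0,"rz":0,"claw":1},{"x":0.006,"y":0,"z":0,"rx":0,"ry":0,"rz":0,"claw":1},{"x":0,"y":0,"z":0,"rx":0,"ry":0,"rz":0,"claw":1},{"x":0,"y":0,"z":0,"rx":0,"ry":0,"rz":0,"claw":1}]'; python3 -c "
from h import *
go(.4145,.3388,.056,[1,0,0])
im=eyes.read_camera('wrist');cv2.imwrite('pics/w3.png',im[:,:,::-1]);im=eyes.read_camera('side');cv2.imwrite('pics/s3.png',cv2.resize(im[100:220,150:330,::-1],None,fx=4,fy=4))"
```

```text
time: 3.38
ee_pos: [0.4154, 0.3387, 0.0574]
ee_rot: [-0.0, 0.706, 0.003, 0.708]
force: [-0.2, 0.5, -0.5]
grip_width: 0.998
t 3.38 pos [0.4154 0.3387 0.0574] grip 0.998 F [-0.2  0.5 -0.5]
axes x,y,z: [[0.0, 0.0, -1.0], [-0.0, 1.0, 0.0], [1.0, 0.0, 0.0]] q [-0.82  0.93  0.15  1.8  -0.3   0.43 -0.46]
world d mm [-0.9  0.1 -1.4] tool shift mm [ 1.4  0.1 -0.9]
zdir [1, 0, 0] turn deg [ 0.24  0.16 -0.23] shift after turn mm [ 1.4  0.1 -0.9]
```

View pics/w3.png

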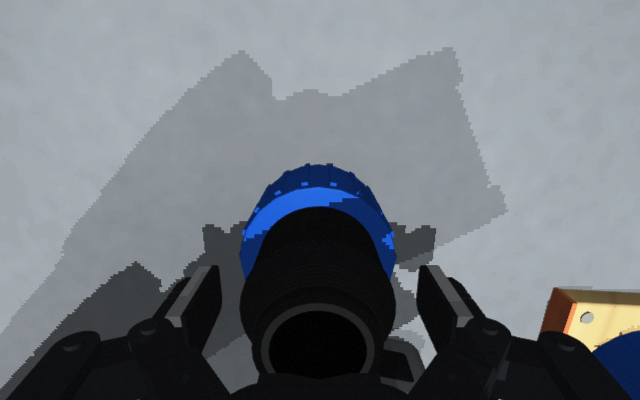

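View pics/s3.png

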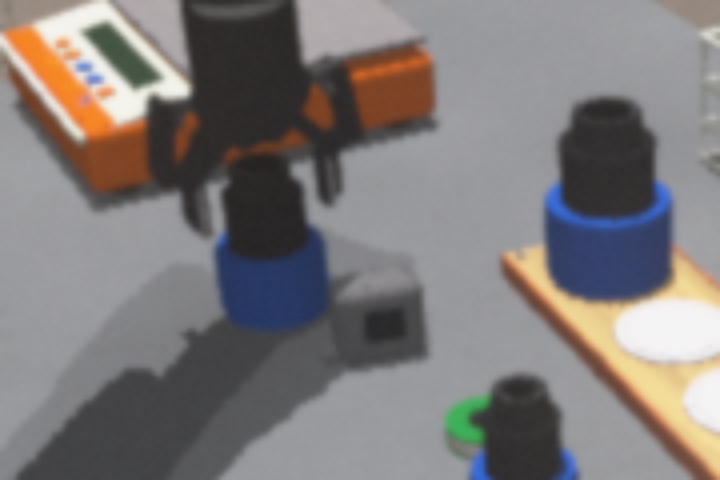

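```bash
python3 -m inch '[{"x":0,"y":0,"z":0,"rx":0,"ry":0,"rz":0,"claw":0},{"x":0,"y":0,"z":0,"rx":0,"ry":0,"rz":0,"claw":0},{"x":0,"y":0,"z":0,"rx":0,"ry":0,"rz":0,"claw":0},{"x":0,"y":0,"z":0,"rx":0,"ry":0,"rz":0,"claw":0},{"x":0,"y":0,"z":0,"rx":0,"ry":0,"rz":0,"claw":0},{"x":0,"y":0,"z":0,"rx":0,"ry":0,"rz":0,"claw":0}]' 50; python3 -c "
from h import *
go(.4145,.3388,.056,[1,0,0])
im=eyes.read_camera('wrist');cv2.imwrite('pics/w4.png',im[:,:,::-1])"
```

```text
time: 4.22
ee_pos: [0.4154, 0.3389, 0.058]
ee_rot: [0.0, 0.706, 0.003, 0.708]
force: [1.3, -0.2, 0.3]
grip_width: 0.652
t 4.22 pos [0.4154 0.3389 0.058 ] grip 0.652 F [ 1.3 -0.2  0.3]
axes x,y,z: [[0.0, 0.0, -1.0], [-0.0, 1.0, 0.0], [1.0, 0.0, 0.0]] q [-0.82  0.92  0.15  1.8  -0.29  0.43 -0.46]
world d mm [-0.9 -0.1 -2. ] tool shift mm [ 2.  -0.1 -0.9]
zdir [1, 0, 0] turn deg [ 0.25  0.19 -0.26] shift after turn mm [ 2.  -0.1 -0.9]
```

View pics/w4.png

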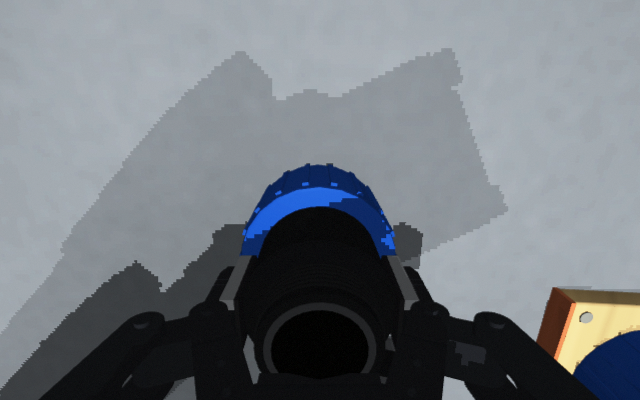

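```bash
python3 -m inch '[{"x":-0.02,"y":0,"z":0,"rx":0,"ry":0,"rz":0,"claw":0},{"x":-0.035,"y":0,"z":0,"rx":0,"ry":0,"rz":0,"claw":0},{"x":-0.04,"y":0,"z":0,"rx":0,"ry":0,"rz":0,"claw":0},{"x":-0.04,"y":0,"z":0,"rx":0,"ry":0,"rz":0,"claw":0},{"x":-0.04,"y":0,"z":0,"rx":0,"ry":0,"rz":0,"claw":0},{"x":-0.02,"y":-0.02,"z":0.01,"rx":0,"ry":0,"rz":0,"claw":0},{"x":0,"y":-0.035,"z":0.02,"rx":0,"ry":0,"rz":0,"claw":0},{"x":0,"y":-0.035,"z":0.03,"rx":0,"ry":0,"rz":0,"claw":0},{"x":0,"y":-0.035,"z":0.035,"rx":0,"ry":0,"rz":0,"claw":0},{"x":0,"y":-0.035,"z":0.035,"rx":0,"ry":0,"rz":0,"claw":0},{"x":0,"y":-0.025,"z":0.035,"rx":0,"ry":0,"rz":0,"claw":0},{"x":0,"y":-0.015,"z":0.02,"rx":0,"ry":0,"rz":0,"claw":0},{"x":0,"y":0,"z":0,"rx":0,"ry":0,"rz":0,"claw":0},{"x":0,"y":0,"z":0,"rx":0,"ry":0,"rz":0,"claw":0}]'; python3 -c "
from h import *
go(.6243,.1297,.080,[1,0,0])"
```

```text
time: 6.02
ee_pos: [0.6041, 0.133, 0.2566]
ee_rot: [-0.001, 0.708, 0.004, 0.706]
force: [-0.2, 0.3, -2.7]
grip_width: 0.655
t 6.03 pos [0.6041 0.133  0.2566] grip 0.655 F [-0.2  0.3 -2.7]
axes x,y,z: [[-0.0, 0.0, -1.0], [-0.01, 1.0, 0.0], [1.0, 0.01, -0.0]] q [-0.37  0.77  0.24  1.27 -0.19  1.12 -0.11]
world d mm [  20.2   -3.3 -176.6] tool shift mm [176.6  -4.1  20.5]
zdir [1, 0, 0] turn deg [ 0.41 -0.11 -0.2 ] shift after turn mm [176.6  -3.3  20.2]
```

```bash
python3 -m inch '[{"x":0,"y":-0.004,"z":0.02,"rx":0.4,"ry":0,"rz":-0.2,"claw":0},{"x":0.035,"y":0,"z":0,"rx":0,"ry":0,"rz":0,"claw":0},{"x":0.035,"y":0,"z":0,"rx":0,"ry":0,"rz":0,"claw":0},{"x":0.035,"y":0,"z":0,"rx":0,"ry":0,"rz":0,"claw":0},{"x":0.02,"y":0,"z":0,"rx":0,"ry":0,"rz":0,"claw":0},{"x":0.01,"y":0,"z":0,"rx":0,"ry":0,"rz":0,"claw":0},{"x":0,"y":0,"z":0,"rx":0,"ry":0,"rz":0,"claw":0},{"x":0,"y":0,"z":0,"rx":0,"ry":0,"rz":0,"claw":0}]'; python3 -c "
from h import *
go(.6243,.1297,.080,[1,0,0])
im=eyes.read_camera('wrist');cv2.imwrite('pics/w5.png',im[:,:,::-1]);im=eyes.read_camera('side');cv2.imwrite('pics/s5.png',cv2.resize(im[60:220,210:400,::-1],None,fx=3.7,fy=3.7))"
```

```text
time: 7.02
ee_pos: [0.6219, 0.1352, 0.1201]
ee_rot: [-0.002, 0.707, 0.003, 0.707]
force: [0.1, -0.3, -1.1]
grip_width: 0.653
t 7.03 pos [0.6219 0.1352 0.1201] grip 0.653 F [ 0.1 -0.3 -1.1]
axes x,y,z: [[-0.0, 0.0, -1.0], [-0.01, 1.0, 0.0], [1.0, 0.01, -0.0]] q [-0.35  0.95  0.2   1.37 -0.22  0.85 -0.08]
world d mm [  2.4  -5.5 -40.1] tool shift mm [40.1 -5.6  2.4]
zdir [1, 0, 0] turn deg [ 0.41 -0.02 -0.15] shift after turn mm [40.1 -5.5  2.4]
```

View pics/w5.png

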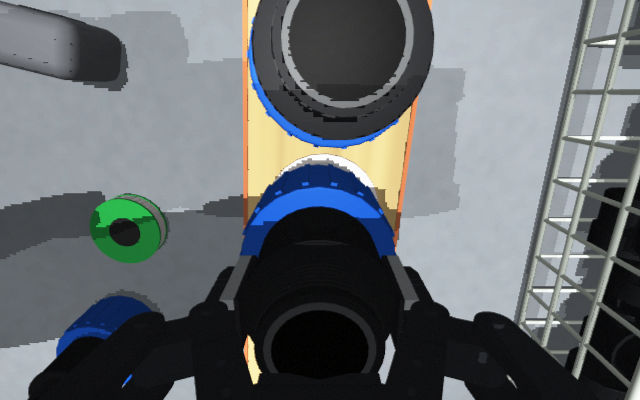

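View pics/s5.png

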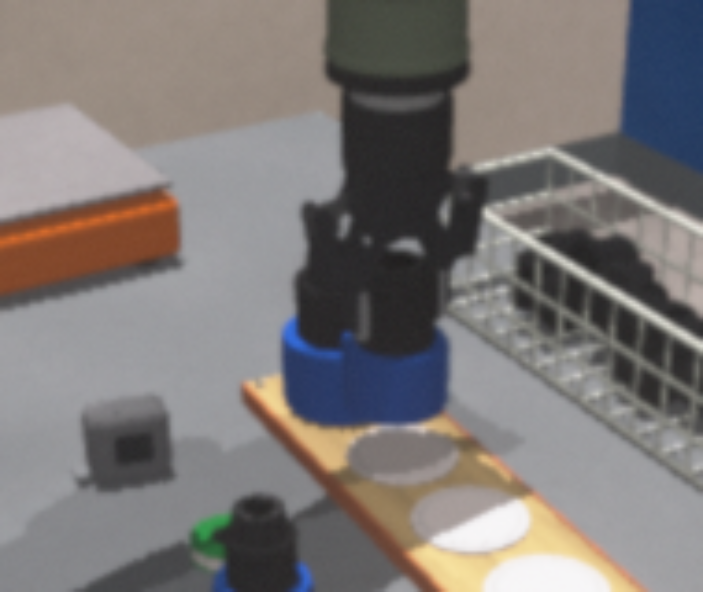

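```bash
python3 -m inch '[{"x":0.01,"y":-0.006,"z":0.002,"rx":0.4,"ry":0,"rz":0,"claw":0},{"x":0.01,"y":0,"z":0,"rx":0,"ry":0,"rz":0,"claw":0},{"x":0.01,"y":0,"z":0,"rx":0,"ry":0,"rz":0,"claw":0},{"x":0,"y":0,"z":0,"rx":0,"ry":0,"rz":0,"claw":0},{"x":0,"y":0,"z":0,"rx":0,"ry":0,"rz":0,"claw":0}]'; python3 -c "
from h import *
go(.6243,.1297,.080,[1,0,0])"
```

```text
time: 7.75
ee_pos: [0.6242, 0.1285, 0.088]
ee_rot: [0.001, 0.707, 0.001, 0.707]
force: [0.4, -0.4, -2.3]
grip_width: 0.654
t 7.75 pos [0.6242 0.1285 0.088 ] grip 0.654 F [ 0.4 -0.4 -2.3]
axes x,y,z: [[-0.0, 0.0, -1.0], [0.0, 1.0, 0.0], [1.0, -0.0, -0.0]] q [-0.34  0.99  0.19  1.39 -0.23  0.79 -0.07]
world d mm [ 0.1  1.2 -8. ] tool shift mm [8.  1.2 0.1]
zdir [1, 0, 0] turn deg [-0.05 -0.01 -0.15] shift after turn mm [8.  1.2 0.1]
```

```bash
python3 -m inch '[{"x":0.005,"y":0.001,"z":0,"rx":0,"ry":0,"rz":0,"claw":0},{"x":0.003,"y":0,"z":0,"rx":0,"ry":0,"rz":0,"claw":0},{"x":0.001,"y":0,"z":0,"rx":0,"ry":0,"rz":0,"claw":0},{"x":0,"y":0,"z":0,"rx":0,"ry":0,"rz":0,"claw":0}]'; python3 -c "
from h import *
go(.6243,.1297,.080,[1,0,0])"
```

```text
time: 8.25
ee_pos: [0.6244, 0.1298, 0.0792]
ee_rot: [0.001, 0.707, 0.001, 0.707]
force: [-1.6, -0.1, -1.2]
grip_width: 0.653
t 8.25 pos [0.6244 0.1298 0.0792] grip 0.653 F [-1.6 -0.1 -1.2]
axes x,y,z: [[0.0, 0.0, -1.0], [0.0, 1.0, 0.0], [1.0, -0.0, 0.0]] q [-0.34  1.    0.19  1.39 -0.23  0.77 -0.07]
world d mm [-0.1 -0.1  0.8] tool shift mm [-0.8 -0.1 -0.1]
zdir [1, 0, 0] turn deg [-0.04  0.04 -0.16] shift after turn mm [-0.8 -0.1 -0.1]
```

```bash
python3 -m inch '[{"x":0.0007,"y":0,"z":0,"rx":0,"ry":0,"rz":0,"claw":0},{"x":0,"y":0,"z":0,"rx":0,"ry":0,"rz":0,"claw":0.75},{"x":0,"y":0,"z":0,"rx":0,"ry":0,"rz":0,"claw":0.85},{"x":0,"y":0,"z":0,"rx":0,"ry":0,"rz":0,"claw":1},{"x":0,"y":0,"z":0,"rx":0,"ry":0,"rz":0,"claw":1},{"x":-0.01,"y":0,"z":0,"rx":0,"ry":0,"rz":0,"claw":1},{"x":-0.03,"y":0,"z":0,"rx":0,"ry":0,"rz":0,"claw":1},{"x":-0.04,"y":0,"z":0,"rx":0,"ry":0,"rz":0,"claw":1},{"x":-0.04,"y":0,"z":0,"rx":0,"ry":0,"rz":0,"claw":1},{"x":-0.02,"y":0,"z":0,"rx":0,"ry":0,"rz":0,"claw":1},{"x":0,"y":0,"z":0,"rx":0,"ry":0,"rz":0,"claw":1}]'; python3 -c "
from h import *
go(.4442,.0085,.2,[1,0,0])
im=eyes.read_camera('side');cv2.imwrite('pics/s6.png',cv2.resize(im[60:220,210:400,::-1],None,fx=3.7,fy=3.7))"
```

```text
time: 9.62
ee_pos: [0.6245, 0.1291, 0.227]
ee_rot: [0.001, 0.706, 0.001, 0.708]
force: [-0.6, 0.4, -0.9]
grip_width: 1.0
t 9.62 pos [0.6245 0.1291 0.227 ] grip 1.0 F [-0.6  0.4 -0.9]
axes x,y,z: [[0.0, 0.0, -1.0], [0.0, 1.0, 0.0], [1.0, -0.0, 0.0]] q [-0.35  0.83  0.23  1.24 -0.2   1.09 -0.1 ]
world d mm [-180.3 -120.6  -27. ] tool shift mm [  26.  -120.9 -180.3]
zdir [1, 0, 0] turn deg [-0.06  0.21 -0.18] shift after turn mm [  27.  -120.6 -180.3]
```

View pics/s6.png

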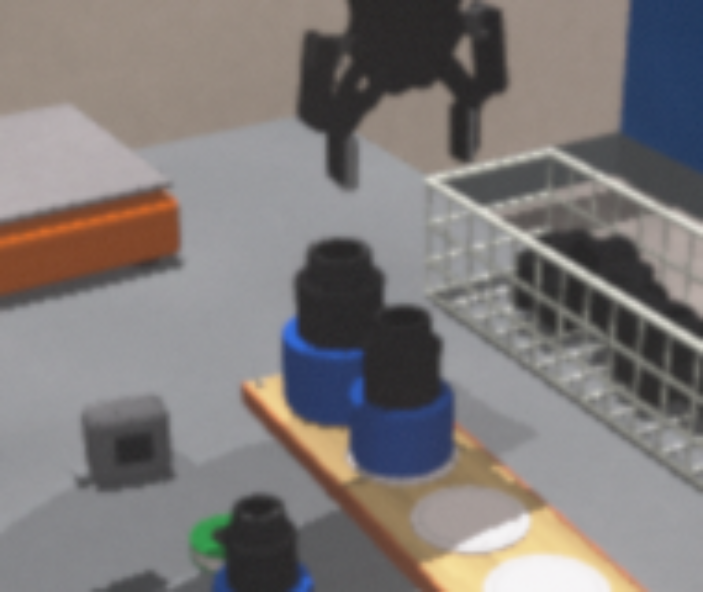

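```bash
python3 -m inch '[{"x":0,"y":-0.01,"z":-0.02,"rx":0,"ry":0,"rz":0,"claw":1},{"x":0,"y":-0.02,"z":-0.03,"rx":0,"ry":0,"rz":0,"claw":1},{"x":0,"y":-0.025,"z":-0.037,"rx":0,"ry":0,"rz":0,"claw":1},{"x":0,"y":-0.025,"z":-0.037,"rx":0,"ry":0,"rz":0,"claw":1},{"x":0.01,"y":-0.025,"z":-0.037,"rx":0,"ry":0,"rz":0,"claw":1},{"x":0.01,"y":-0.015,"z":-0.02,"rx":0,"ry":0,"rz":0,"claw":1},{"x":0,"y":0,"z":0,"rx":0,"ry":0,"rz":0,"claw":1},{"x":0,"y":0,"z":0,"rx":0,"ry":0,"rz":0,"claw":1}]'; python3 -c "
from h import *
go(.4442,.0085,.2,[1,0,0])"
```

```text
time: 10.68
ee_pos: [0.4346, 0.0059, 0.2008]
ee_rot: [0.0, 0.709, 0.0, 0.705]
force: [0.0, 0.6, 0.4]
grip_width: 1.001
t 10.68 pos [0.4346 0.0059 0.2008] grip 1.001 F [0.  0.6 0.4]
axes x,y,z: [[-0.0, 0.0, -1.0], [0.0, 1.0, 0.0], [1.0, -0.0, -0.0]] q [-0.2   0.57  0.19  2.01 -0.19  0.58  0.12]
world d mm [ 9.6  2.6 -0.8] tool shift mm [0.7 2.6 9.6]
zdir [1, 0, 0] turn deg [-0.02 -0.28 -0.06] shift after turn mm [0.8 2.6 9.6]
```

```bash
python3 -m inch '[{"x":0.005,"y":0.002,"z":0.009,"rx":0,"ry":-0.2,"rz":0,"claw":1},{"x":0,"y":0,"z":0,"rx":0,"ry":0,"rz":0,"claw":1},{"x":0,"y":0,"z":0,"rx":0,"ry":0,"rz":0,"claw":1}]'; python3 -c "
from h import *
go(.4442,.0085,.05,[1,0,0])
o=manip.get_obs();im=eyes.read_camera('wrist');cv2.imwrite('pics/w7.png',im[:,:,::-1])"
```

```text
time: 11.05
ee_pos: [0.4452, 0.0091, 0.195]
ee_rot: [-0.0, 0.707, 0.001, 0.707]
force: [-0.9, -0.0, 0.3]
grip_width: 1.0
t 11.05 pos [0.4452 0.0091 0.195 ] grip 1.0 F [-0.9 -0.   0.3]
axes x,y,z: [[-0.0, 0.0, -1.0], [-0.0, 1.0, 0.0], [1.0, 0.0, -0.0]] q [-0.2   0.59  0.19  1.99 -0.19  0.58  0.12]
world d mm [  -1.    -0.6 -145. ] tool shift mm [145.   -0.7  -0.9]
zdir [1, 0, 0] turn deg [ 0.07 -0.05 -0.06] shift after turn mm [145.   -0.6  -1. ]
```

View pics/w7.png

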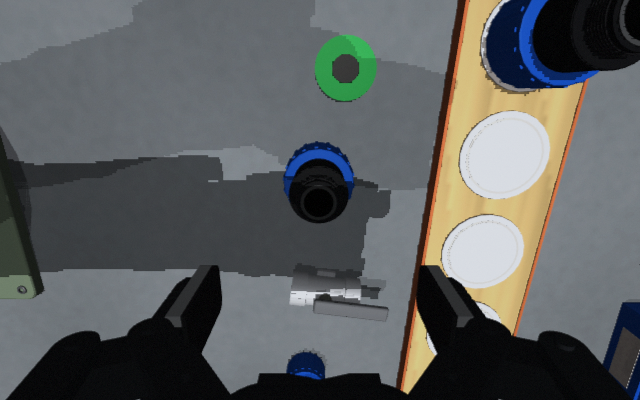

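```bash
python3 -c "
from h import *
o=manip.get_obs();print(o['ee_pos'],ray('wrist',(319,202),.098,o),ray('wrist',(505,154),.021,o),ray('wrist',(483,251),.021,o))
"
```

```text
[0.4452333  0.00908365 0.1950306 ] [0.4454191 0.010584  0.098    ] [0.61940653 0.03299433 0.021     ] [ 0.61377696 -0.06707018  0.021     ]
```

```bash
python3 -m inch '[{"x":0.03,"y":0,"z":0,"rx":0,"ry":0,"rz":0,"claw":1},{"x":0.035,"y":0,"z":0,"rx":0,"ry":0,"rz":0,"claw":1},{"x":0.03,"y":0,"z":0,"rx":0,"ry":0,"rz":0,"claw":1},{"x":0.02,"y":0,"z":0,"rx":0,"ry":0,"rz":0,"claw":1},{"x":0.01,"y":0,"z":0,"rx":0,"ry":0,"rz":0,"claw":1},{"x":0,"y":0,"z":0,"rx":0,"ry":0,"rz":0,"claw":1},{"x":0,"y":0,"z":0,"rx":0,"ry":0,"rz":0,"claw":1}]'; python3 -c "
from h import *
go(.445,.0095,.05,[1,0,0])"
```

```text
time: 11.98
ee_pos: [0.4466, 0.0096, 0.0679]
ee_rot: [-0.0, 0.706, 0.001, 0.708]
force: [-0.1, 0.6, 0.5]
grip_width: 1.001
t 11.97 pos [0.4466 0.0096 0.0679] grip 1.001 F [-0.1  0.6  0.5]
axes x,y,z: [[0.0, 0.0, -1.0], [-0.0, 1.0, 0.0], [1.0, 0.0, 0.0]] q [-0.13  0.84  0.07  2.11 -0.26  0.2   0.17]
world d mm [ -1.6  -0.1 -17.9] tool shift mm [17.9 -0.2 -1.6]
zdir [1, 0, 0] turn deg [ 0.11  0.16 -0.08] shift after turn mm [17.9 -0.1 -1.6]
```

```bash
python3 -m inch '[{"x":0.01,"y":0,"z":-0.0015,"rx":0,"ry":0.1,"rz":0,"claw":1},{"x":0.006,"y":0,"z":0,"rx":0,"ry":0,"rz":0,"claw":1},{"x":0,"y":0,"z":0,"rx":0,"ry":0,"rz":0,"claw":1},{"x":0,"y":0,"z":0,"rx":0,"ry":0,"rz":0,"claw":0},{"x":0,"y":0,"z":0,"rx":0,"ry":0,"rz":0,"claw":0},{"x":0,"y":0,"z":0,"rx":0,"ry":0,"rz":0,"claw":0},{"x":0,"y":0,"z":0,"rx":0,"ry":0,"rz":0,"claw":0},{"x":0,"y":0,"z":0,"rx":0,"ry":0,"rz":0,"claw":0},{"x":0,"y":0,"z":0,"rx":0,"ry":0,"rz":0,"claw":0},{"x":0,"y":0,"z":0,"rx":0,"ry":0,"rz":0,"claw":0}]'; python3 -c "
from h import *
go(.445,.0095,.05,[1,0,0])
im=eyes.read_camera('wrist');cv2.imwrite('pics/w8.png',im[:,:,::-1])"
```

```text
time: 13.22
ee_pos: [0.4456, 0.0098, 0.0521]
ee_rot: [-0.0, 0.706, 0.001, 0.708]
force: [0.3, 0.1, -1.6]
grip_width: 0.523
t 13.22 pos [0.4456 0.0098 0.0521] grip 0.523 F [ 0.3  0.1 -1.6]
axes x,y,z: [[0.0, 0.0, -1.0], [-0.0, 1.0, 0.0], [1.0, 0.0, 0.0]] q [-0.12  0.88  0.05  2.12 -0.26  0.15  0.17]
world d mm [-0.6 -0.3 -2.1] tool shift mm [ 2.1 -0.3 -0.6]
zdir [1, 0, 0] turn deg [ 0.13  0.17 -0.09] shift after turn mm [ 2.1 -0.3 -0.6]
```

View pics/w8.png

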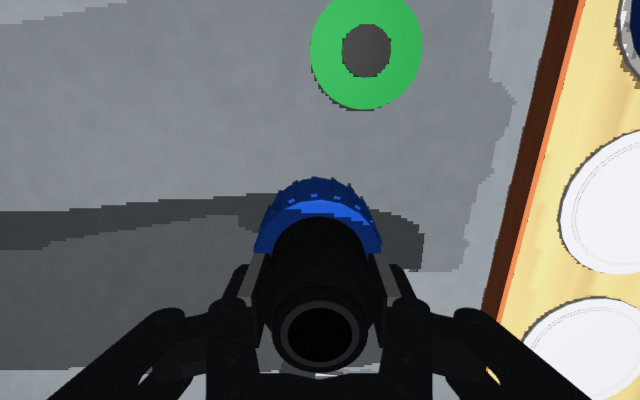

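```bash
python3 -m inch '[{"x":-0.02,"y":0,"z":0,"rx":0,"ry":0,"rz":0,"claw":0},{"x":-0.035,"y":0,"z":0,"rx":0,"ry":0,"rz":0,"claw":0},{"x":-0.04,"y":0,"z":0,"rx":0,"ry":0,"rz":0,"claw":0},{"x":-0.02,"y":0,"z":0.015,"rx":0,"ry":0,"rz":0,"claw":0},{"x":0,"y":0.004,"z":0.03,"rx":0,"ry":0,"rz":0,"claw":0},{"x":0,"y":0.004,"z":0.035,"rx":0,"ry":0,"rz":0,"claw":0},{"x":0,"y":0.004,"z":0.035,"rx":0,"ry":0,"rz":0,"claw":0},{"x":0,"y":0.004,"z":0.03,"rx":0,"ry":0,"rz":0,"claw":0},{"x":0,"y":0.002,"z":0.015,"rx":0,"ry":0,"rz":0,"claw":0},{"x":0,"y":0,"z":0,"rx":0,"ry":0,"rz":0,"claw":0},{"x":0,"y":0,"z":0,"rx":0,"ry":0,"rz":0,"claw":0}]'; python3 -c "
from h import *
go(.6188,.031,.074,[1,0,0])"
```

```text
time: 14.65
ee_pos: [0.6078, 0.0284, 0.1707]
ee_rot: [-0.0, 0.707, 0.001, 0.707]
force: [1.0, -0.1, -1.7]
grip_width: 0.524
t 14.65 pos [0.6078 0.0284 0.1707] grip 0.524 F [ 1.  -0.1 -1.7]
axes x,y,z: [[-0.0, 0.0, -1.0], [-0.0, 1.0, 0.0], [1.0, 0.0, -0.0]] q [-0.2   0.84  0.21  1.44 -0.2   0.89  0.08]
world d mm [ 11.    2.6 -96.7] tool shift mm [96.7  2.4 11. ]
zdir [1, 0, 0] turn deg [ 0.12 -0.02 -0.09] shift after turn mm [96.7  2.6 11. ]
```

```bash
python3 -m inch '[{"x":0,"y":0.002,"z":0.011,"rx":0,"ry":0,"rz":0,"claw":0},{"x":0.025,"y":0,"z":0,"rx":0,"ry":0,"rz":0,"claw":0},{"x":0.025,"y":0,"z":0,"rx":0,"ry":0,"rz":0,"claw":0},{"x":0.02,"y":0,"z":0,"rx":0,"ry":0,"rz":0,"claw":0},{"x":0.01,"y":0,"z":0,"rx":0,"ry":0,"rz":0,"claw":0},{"x":0,"y":0,"z":0,"rx":0,"ry":0,"rz":0,"claw":0},{"x":0,"y":0,"z":0,"rx":0,"ry":0,"rz":0,"claw":0}]'; python3 -c "
from h import *
go(.6188,.031,.074,[1,0,0])"
```

```text
time: 15.52
ee_pos: [0.6169, 0.0301, 0.0909]
ee_rot: [0.0, 0.707, 0.001, 0.707]
force: [-0.4, -0.7, -2.6]
grip_width: 0.522
t 15.53 pos [0.6169 0.0301 0.0909] grip 0.522 F [-0.4 -0.7 -2.6]
axes x,y,z: [[0.0, 0.0, -1.0], [-0.0, 1.0, 0.0], [1.0, 0.0, 0.0]] q [-0.18  0.96  0.18  1.47 -0.22  0.73  0.09]
world d mm [  1.9   0.9 -16.9] tool shift mm [16.9  0.8  1.9]
zdir [1, 0, 0] turn deg [ 0.08  0.02 -0.1 ] shift after turn mm [16.9  0.9  1.9]
```

```bash
python3 -m inch '[{"x":0.008,"y":0.001,"z":0.002,"rx":0,"ry":0,"rz":0,"claw":0},{"x":0.006,"y":0,"z":0,"rx":0,"ry":0,"rz":0,"claw":0},{"x":0.002,"y":0,"z":0,"rx":0,"ry":0,"rz":0,"claw":0},{"x":0,"y":0,"z":0,"rx":0,"ry":0,"rz":0,"claw":0}]'; python3 -c "
from h import *
go(.6188,.031,.0735,[1,0,0])"
```

```text
time: 16.02
ee_pos: [0.6194, 0.0313, 0.0747]
ee_rot: [0.0, 0.706, 0.001, 0.708]
force: [-0.3, 0.2, -2.4]
grip_width: 0.522
t 16.02 pos [0.6194 0.0313 0.0747] grip 0.522 F [-0.3  0.2 -2.4]
axes x,y,z: [[0.0, 0.0, -1.0], [-0.0, 1.0, 0.0], [1.0, 0.0, 0.0]] q [-0.18  0.99  0.18  1.47 -0.23  0.71  0.09]
world d mm [-0.6 -0.3 -1.2] tool shift mm [ 1.2 -0.3 -0.6]
zdir [1, 0, 0] turn deg [ 0.08  0.1  -0.11] shift after turn mm [ 1.2 -0.3 -0.6]
```

```bash
python3 -m inch '[{"x":0.001,"y":0,"z":-0.0005,"rx":0,"ry":0,"rz":0,"claw":0},{"x":0.0005,"y":0,"z":0,"rx":0,"ry":0,"rz":0,"claw":0},{"x":0,"y":0,"z":0,"rx":0,"ry":0,"rz":0,"claw":0.6},{"x":0,"y":0,"z":0,"rx":0,"ry":0,"rz":0,"claw":0.75},{"x":0,"y":0,"z":0,"rx":0,"ry":0,"rz":0,"claw":1},{"x":0,"y":0,"z":0,"rx":0,"ry":0,"rz":0,"claw":1},{"x":-0.01,"y":0,"z":0,"rx":0,"ry":0,"rz":0,"claw":1},{"x":-0.03,"y":0,"z":0,"rx":0,"ry":0,"rz":0,"claw":1},{"x":-0.04,"y":0,"z":0,"rx":0,"ry":0,"rz":0,"claw":1},{"x":-0.04,"y":0,"z":0,"rx":0,"ry":0,"rz":0,"claw":1},{"x":-0.02,"y":0,"z":0,"rx":0,"ry":0,"rz":0,"claw":1},{"x":0,"y":0,"z":0,"rx":0,"ry":0,"rz":0,"claw":1}]'; python3 -c "
from h import *
go(.437,-.3605,.19,[1,0,0])
im=eyes.read_camera('side');cv2.imwrite('pics/s8.png',cv2.resize(im[60:260,210:440,::-1],None,fx=2.9,fy=2.9))"
```

```text
time: 17.52
ee_pos: [0.6188, 0.0308, 0.2217]
ee_rot: [0.0, 0.705, 0.001, 0.709]
force: [-0.1, -0.1, -1.0]
grip_width: 1.0
t 17.52 pos [0.6188 0.0308 0.2217] grip 1.0 F [-0.1 -0.1 -1. ]
axes x,y,z: [[0.0, 0.0, -1.0], [-0.0, 1.0, 0.0], [1.0, 0.0, 0.0]] q [-0.2   0.8   0.23  1.33 -0.19  1.03  0.06]
world d mm [-181.8 -391.3  -31.7] tool shift mm [  30.  -391.1 -182.3]
zdir [1, 0, 0] turn deg [ 0.06  0.28 -0.11] shift after turn mm [  31.7 -391.3 -181.8]
```

View pics/s8.png

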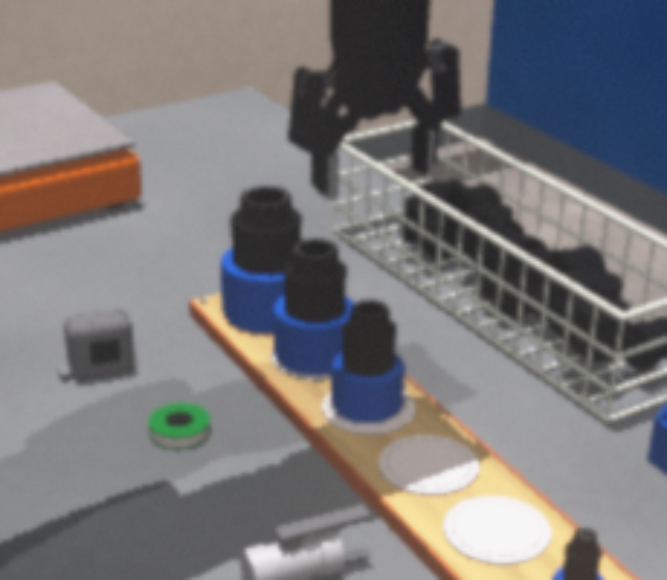

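Both placed and centred. Next the 53 mm one.

```bash
python3 -m inch '[{"x":0,"y":-0.02,"z":-0.01,"rx":0,"ry":0,"rz":0,"claw":1},{"x":0,"y":-0.04,"z":-0.02,"rx":0,"ry":0,"rz":0,"claw":1},{"x":0,"y":-0.045,"z":-0.02,"rx":0,"ry":0,"rz":0,"claw":1},{"x":0,"y":-0.045,"z":-0.02,"rx":0,"ry":0,"rz":0,"claw":1},{"x":0,"y":-0.045,"z":-0.02,"rx":0,"ry":0,"rz":0,"claw":1},{"x":0,"y":-0.045,"z":-0.02,"rx":0,"ry":0,"rz":0,"claw":1},{"x":0,"y":-0.045,"z":-0.02,"rx":0,"ry":0,"rz":0,"claw":1},{"x":0,"y":-0.045,"z":-0.02,"rx":0,"ry":0,"rz":0,"claw":1},{"x":0,"y":-0.03,"z":-0.015,"rx":0,"ry":0,"rz":0,"claw":1},{"x":0.015,"y":-0.02,"z":-0.01,"rx":0,"ry":0,"rz":0,"claw":1},{"x":0.015,"y":0,"z":0,"rx":0,"ry":0,"rz":0,"claw":1},{"x":0,"y":0,"z":0,"rx":0,"ry":0,"rz":0,"claw":1}]'; python3 -c "
from h import *
go(.437,-.3605,.19,[1,0,0])"
```

```text
time: 19.08
ee_pos: [0.4337, -0.3597, 0.18]
ee_rot: [0.002, 0.71, 0.003, 0.704]
force: [-0.2, -0.1, -0.2]
grip_width: 1.002
t 19.07 pos [ 0.4337 -0.3597  0.18  ] grip 1.002 F [-0.2 -0.1 -0.2]
axes x,y,z: [[-0.01, 0.01, -1.0], [-0.0, 1.0, 0.01], [1.0, 0.0, -0.01]] q [ 0.57  0.76  0.13  1.59 -0.13  0.81  0.76]
world d mm [ 3.3 -0.8 10. ] tool shift mm [-10.1  -0.8   3.2]
zdir [1, 0, 0] turn deg [ 0.1  -0.52 -0.37] shift after turn mm [-10.   -0.8   3.3]
```

```bash
python3 -m inch '[{"x":0,"y":-0.001,"z":0.003,"rx":0,"ry":-0.5,"rz":-0.4,"claw":1},{"x":0,"y":0,"z":0,"rx":0,"ry":0,"rz":0,"claw":1}]'; python3 -c "
from h import *
go(.437,-.3605,.19,[1,0,0])
o=manip.get_obs();im=eyes.read_camera('wrist');cv2.imwrite('pics/w9.png',im[:,:,::-1])"
```

```text
time: 19.32
ee_pos: [0.4373, -0.3603, 0.1804]
ee_rot: [-0.001, 0.707, 0.0, 0.707]
force: [0.7, -0.1, 0.1]
grip_width: 0.998
t 19.32 pos [ 0.4373 -0.3603  0.1804] grip 0.998 F [ 0.7 -0.1  0.1]
axes x,y,z: [[0.0, -0.0, -1.0], [-0.0, 1.0, -0.0], [1.0, 0.0, 0.0]] q [ 0.56  0.76  0.13  1.59 -0.13  0.8   0.75]
world d mm [-0.3 -0.2  9.6] tool shift mm [-9.6 -0.2 -0.3]
zdir [1, 0, 0] turn deg [0.14 0.03 0.06] shift after turn mm [-9.6 -0.2 -0.3]
```

View pics/w9.png

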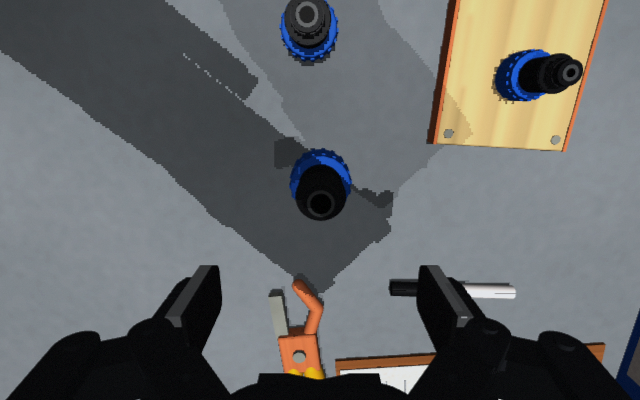

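```bash
python3 -c "
from h import *
o=manip.get_obs();print(o['ee_pos'],ray('wrist',(320.5,203.5),.087,o),ray('wrist',(307,13),.076,o))
"; python3 -m inch '[{"x":0.025,"y":0,"z":0,"rx":0,"ry":0,"rz":0,"claw":1},{"x":0.03,"y":0,"z":0,"rx":0,"ry":0,"rz":0,"claw":1},{"x":0.025,"y":0,"z":0,"rx":0,"ry":0,"rz":0,"claw":1},{"x":0.02,"y":0,"z":0,"rx":0,"ry":0,"rz":0,"claw":1},{"x":0.01,"y":0,"z":0,"rx":0,"ry":0,"rz":0,"claw":1},{"x":0,"y":0,"z":0,"rx":0,"ry":0,"rz":0,"claw":1},{"x":0,"y":0,"z":0,"rx":0,"ry":0,"rz":0,"claw":1}]'; python3 -c "
from h import *
go(.437,-.3595,.0445,[1,0,0])"
```

```text
[ 0.43724708 -0.36035211  0.18046964] [ 0.4386444  -0.35904586  0.087     ] [ 0.42952332 -0.23295621  0.076     ]
time: 20.25
ee_pos: [0.4396, -0.3606, 0.0705]
ee_rot: [-0.003, 0.705, 0.0, 0.709]
force: [-0.6, 0.2, -0.0]
grip_width: 0.999
t 20.25 pos [ 0.4396 -0.3606  0.0705] grip 0.999 F [-0.6  0.2 -0. ]
axes x,y,z: [[0.0, -0.0, -1.0], [-0.0, 1.0, -0.0], [1.0, 0.0, 0.0]] q [ 0.58  0.93  0.1   1.67 -0.15  0.54  0.77]
world d mm [ -2.6   1.1 -26. ] tool shift mm [26.   1.3 -2.8]
zdir [1, 0, 0] turn deg [0.26 0.27 0.24] shift after turn mm [26.   1.1 -2.6]
```

```bash
python3 -m inch '[{"x":0.012,"y":0.001,"z":-0.002,"rx":0.2,"ry":0.2,"rz":0.2,"claw":1},{"x":0.01,"y":0,"z":0,"rx":0,"ry":0,"rz":0,"claw":1},{"x":0.003,"y":0,"z":0,"rx":0,"ry":0,"rz":0,"claw":1},{"x":0,"y":0,"z":0,"rx":0,"ry":0,"rz":0,"claw":1}]'; python3 -c "
from h import *
go(.438,-.3595,.0445,[1,0,0])"
```

```text
time: 20.75
ee_pos: [0.4378, -0.3599, 0.0445]
ee_rot: [-0.001, 0.706, -0.0, 0.708]
force: [-0.7, -0.4, -0.8]
grip_width: 0.999
t 20.75 pos [ 0.4378 -0.3599  0.0445] grip 0.999 F [-0.7 -0.4 -0.8]
axes x,y,z: [[0.0, -0.0, -1.0], [-0.0, 1.0, -0.0], [1.0, 0.0, 0.0]] q [ 0.59  0.97  0.09  1.69 -0.16  0.49  0.78]
world d mm [0.2 0.4 0. ] tool shift mm [-0.   0.4  0.2]
zdir [1, 0, 0] turn deg [0.05 0.11 0.06] shift after turn mm [-0.   0.4  0.2]
```

```bash
python3 -m inch '[{"x":0,"y":0,"z":0,"rx":0,"ry":0,"rz":0,"claw":0},{"x":0,"y":0,"z":0,"rx":0,"ry":0,"rz":0,"claw":0},{"x":0,"y":0,"z":0,"rx":0,"ry":0,"rz":0,"claw":0},{"x":0,"y":0,"z":0,"rx":0,"ry":0,"rz":0,"claw":0},{"x":0,"y":0,"z":0,"rx":0,"ry":0,"rz":0,"claw":0},{"x":0,"y":0,"z":0,"rx":0,"ry":0,"rz":0,"claw":0},{"x":0,"y":0,"z":0,"rx":0,"ry":0,"rz":0,"claw":0}]' 45; python3 -c "
from h import *
go(.6131,-.0695,.066,[1,0,0])
im=eyes.read_camera('wrist');cv2.imwrite('pics/w10.png',im[:,:,::-1])"
```

```text
time: 21.62
ee_pos: [0.4381, -0.3601, 0.0451]
ee_rot: [-0.001, 0.706, -0.0, 0.708]
force: [-0.7, -0.8, 0.6]
grip_width: 0.43
t 21.62 pos [ 0.4381 -0.3601  0.0451] grip 0.43 F [-0.7 -0.8  0.6]
axes x,y,z: [[0.0, -0.0, -1.0], [-0.0, 1.0, -0.0], [1.0, 0.0, 0.0]] q [ 0.59  0.97  0.09  1.69 -0.16  0.49  0.78]
world d mm [175.  290.6  20.9] tool shift mm [-20.9 290.4 175.3]
zdir [1, 0, 0] turn deg [0.05 0.15 0.1 ] shift after turn mm [-20.9 290.6 175. ]
```

View pics/w10.png

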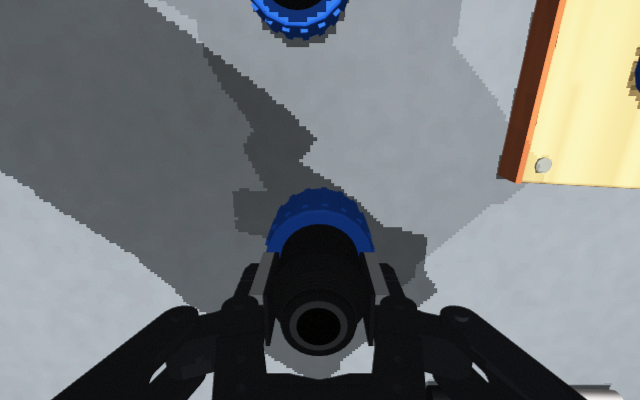

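```bash
python3 -m inch '[{"x":-0.02,"y":0,"z":0,"rx":0,"ry":0,"rz":0,"claw":0},{"x":-0.035,"y":0,"z":0,"rx":0,"ry":0,"rz":0,"claw":0},{"x":-0.04,"y":0,"z":0,"rx":0,"ry":0,"rz":0,"claw":0},{"x":-0.035,"y":0,"z":0,"rx":0,"ry":0,"rz":0,"claw":0},{"x":-0.015,"y":0.02,"z":0.01,"rx":0,"ry":0,"rz":0,"claw":0},{"x":0,"y":0.035,"z":0.02,"rx":0,"ry":0,"rz":0,"claw":0},{"x":0,"y":0.04,"z":0.025,"rx":0,"ry":0,"rz":0,"claw":0},{"x":0,"y":0.04,"z":0.025,"rx":0,"ry":0,"rz":0,"claw":0},{"x":0,"y":0.04,"z":0.025,"rx":0,"ry":0,"rz":0,"claw":0},{"x":0,"y":0.04,"z":0.025,"rx":0,"ry":0,"rz":0,"claw":0},{"x":0,"y":0.04,"z":0.025,"rx":0,"ry":0,"rz":0,"claw":0},{"x":0,"y":0.025,"z":0.015,"rx":0,"ry":0,"rz":0,"claw":0},{"x":0,"y":0.01,"z":0.005,"rx":0,"ry":0,"rz":0,"claw":0},{"x":0,"y":0,"z":0,"rx":0,"ry":0,"rz":0,"claw":0},{"x":0,"y":0,"z":0,"rx":0,"ry":0,"rz":0,"claw":0}]'; python3 -c "
from h import *
go(.6131,-.0695,.066,[1,0,0])"
```

```text
time: 23.55
ee_pos: [0.6162, -0.0627, 0.1942]
ee_rot: [0.0, 0.707, -0.002, 0.708]
force: [0.3, -1.3, -1.5]
grip_width: 0.426
t 23.55 pos [ 0.6162 -0.0627  0.1942] grip 0.426 F [ 0.3 -1.3 -1.5]
axes x,y,z: [[0.0, -0.0, -1.0], [0.0, 1.0, -0.0], [1.0, -0.0, 0.0]] q [-0.05  0.83  0.22  1.37 -0.19  0.97  0.21]
world d mm [  -3.1   -6.8 -128.2] tool shift mm [128.2  -6.5  -3.2]
zdir [1, 0, 0] turn deg [-0.17  0.07  0.13] shift after turn mm [128.2  -6.8  -3.1]
```

```bash
python3 -m inch '[{"x":0,"y":-0.007,"z":-0.003,"rx":-0.1,"ry":0,"rz":0.1,"claw":0},{"x":0.025,"y":0,"z":0,"rx":0,"ry":0,"rz":0,"claw":0},{"x":0.03,"y":0,"z":0,"rx":0,"ry":0,"rz":0,"claw":0},{"x":0.03,"y":0,"z":0,"rx":0,"ry":0,"rz":0,"claw":0},{"x":0.015,"y":0,"z":0,"rx":0,"ry":0,"rz":0,"claw":0},{"x":0.005,"y":0,"z":0,"rx":0,"ry":0,"rz":0,"claw":0},{"x":0,"y":0,"z":0,"rx":0,"ry":0,"rz":0,"claw":0},{"x":0,"y":0,"z":0,"rx":0,"ry":0,"rz":0,"claw":0}]'; python3 -c "
from h import *
go(.6131,-.0695,.066,[1,0,0])"
```

```text
time: 24.55
ee_pos: [0.6122, -0.0787, 0.0898]
ee_rot: [0.002, 0.705, -0.004, 0.709]
force: [1.2, -0.4, -0.4]
grip_width: 0.425
t 24.55 pos [ 0.6122 -0.0787  0.0898] grip 0.425 F [ 1.2 -0.4 -0.4]
axes x,y,z: [[0.01, -0.0, -1.0], [0.01, 1.0, -0.0], [1.0, -0.01, 0.01]] q [-0.01  0.96  0.18  1.48 -0.22  0.72  0.25]
world d mm [  0.9   9.2 -23.8] tool shift mm [23.8  9.3  0.7]
zdir [1, 0, 0] turn deg [-0.5   0.31  0.19] shift after turn mm [23.8  9.2  0.9]
```

```bash
python3 -m inch '[{"x":0,"y":0.009,"z":0.001,"rx":-0.5,"ry":0.3,"rz":0.2,"claw":0},{"x":0.007,"y":0,"z":0,"rx":0,"ry":0,"rz":0,"claw":0},{"x":0.005,"y":0,"z":0,"rx":0,"ry":0,"rz":0,"claw":0},{"x":0,"y":0,"z":0,"rx":0,"ry":0,"rz":0,"claw":0},{"x":0,"y":0,"z":0,"rx":0,"ry":0,"rz":0,"claw":0}]'; python3 -c "
from h import *
go(.6131,-.0695,.066,[1,0,0])"
```

```text
time: 25.18
ee_pos: [0.6138, -0.0687, 0.0778]
ee_rot: [-0.0, 0.707, 0.001, 0.707]
force: [1.1, 0.0, -1.0]
grip_width: 0.428
t 25.18 pos [ 0.6138 -0.0687  0.0778] grip 0.428 F [ 1.1  0.  -1. ]
axes x,y,z: [[0.0, 0.0, -1.0], [-0.0, 1.0, 0.0], [1.0, 0.0, 0.0]] q [-0.02  0.98  0.18  1.47 -0.22  0.71  0.25]
world d mm [ -0.7  -0.8 -11.8] tool shift mm [11.8 -0.8 -0.7]
zdir [1, 0, 0] turn deg [ 0.07  0.06 -0.02] shift after turn mm [11.8 -0.8 -0.7]
```

```bash
python3 -m inch '[{"x":0.006,"y":-0.001,"z":-0.0005,"rx":0,"ry":0,"rz":0,"claw":0},{"x":0.004,"y":0,"z":0,"rx":0,"ry":0,"rz":0,"claw":0},{"x":0.001,"y":0,"z":0,"rx":0,"ry":0,"rz":0,"claw":0},{"x":0,"y":0,"z":0,"rx":0,"ry":0,"rz":0,"claw":0}]'; python3 -c "
from h import *
go(.6131,-.0695,.066,[1,0,0])"
```

```text
time: 25.68
ee_pos: [0.6132, -0.07, 0.0661]
ee_rot: [-0.0, 0.707, 0.0, 0.707]
force: [0.1, 0.8, 1.2]
grip_width: 0.426
t 25.68 pos [ 0.6132 -0.07    0.0661] grip 0.426 F [0.1 0.8 1.2]
axes x,y,z: [[0.0, 0.0, -1.0], [-0.0, 1.0, 0.0], [1.0, 0.0, 0.0]] q [-0.02  0.99  0.17  1.48 -0.23  0.68  0.25]
world d mm [-0.1  0.5 -0.1] tool shift mm [ 0.1  0.5 -0.1]
zdir [1, 0, 0] turn deg [ 0.06  0.06 -0.02] shift after turn mm [ 0.1  0.5 -0.1]
```

```bash
python3 -m inch '[{"x":0.0005,"y":0,"z":0,"rx":0,"ry":0,"rz":0,"claw":0},{"x":0,"y":0,"z":0,"rx":0,"ry":0,"rz":0,"claw":0.55},{"x":0,"y":0,"z":0,"rx":0,"ry":0,"rz":0,"claw":0.7},{"x":0,"y":0,"z":0,"rx":0,"ry":0,"rz":0,"claw":1},{"x":0,"y":0,"z":0,"rx":0,"ry":0,"rz":0,"claw":1},{"x":-0.01,"y":0,"z":0,"rx":0,"ry":0,"rz":0,"claw":1},{"x":-0.03,"y":0,"z":0,"rx":0,"ry":0,"rz":0,"claw":1},{"x":-0.04,"y":0,"z":0,"rx":0,"ry":0,"rz":0,"claw":1},{"x":-0.035,"y":0,"z":0,"rx":0,"ry":0,"rz":0,"claw":1},{"x":-0.01,"y":-0.015,"z":-0.015,"rx":0,"ry":0,"rz":0,"claw":1},{"x":0,"y":-0.03,"z":-0.03,"rx":0,"ry":0,"rz":0,"claw":1},{"x":0,"y":-0.035,"z":-0.04,"rx":0,"ry":0,"rz":0,"claw":1},{"x":0,"y":-0.035,"z":-0.04,"rx":0,"ry":0,"rz":0,"claw":1},{"x":0,"y":-0.03,"z":-0.035,"rx":0,"ry":0,"rz":0,"claw":1},{"x":0,"y":-0.01,"z":-0.015,"rx":0,"ry":0,"rz":0,"claw":1},{"x":0,"y":0,"z":0,"rx":0,"ry":0,"rz":0,"claw":1},{"x":0,"y":0,"z":0,"rx":0,"ry":0,"rz":0,"claw":1}]'; python3 -c "
from h import *
go(.4287,-.2338,.17,[1,0,0])"
```

```text
time: 27.8
ee_pos: [0.4347, -0.2289, 0.2014]
ee_rot: [-0.002, 0.704, 0.0, 0.71]
force: [0.4, 0.9, -0.4]
grip_width: 1.001
t 27.8 pos [ 0.4347 -0.2289  0.2014] grip 1.001 F [ 0.4  0.9 -0.4]
axes x,y,z: [[0.01, -0.0, -1.0], [-0.0, 1.0, -0.0], [1.0, 0.0, 0.01]] q [ 0.33  0.63  0.16  1.84 -0.16  0.67  0.58]
world d mm [ -6.   -4.9 -31.4] tool shift mm [31.3 -4.8 -6.3]
zdir [1, 0, 0] turn deg [0.15 0.52 0.1 ] shift after turn mm [31.4 -4.9 -6. ]
```

```bash
python3 -m inch '[{"x":0.015,"y":-0.005,"z":-0.006,"rx":0.1,"ry":0.5,"rz":0.1,"claw":1},{"x":0.01,"y":0,"z":0,"rx":0,"ry":0,"rz":0,"claw":1},{"x":0,"y":0,"z":0,"rx":0,"ry":0,"rz":0,"claw":1},{"x":0,"y":0,"z":0,"rx":0,"ry":0,"rz":0,"claw":1}]'; python3 -c "
from h import *
go(.4287,-.2338,.038,[1,0,0])
im=eyes.read_camera('wrist');cv2.imwrite('pics/w11.png',im[:,:,::-1])"
```

```text
time: 28.3
ee_pos: [0.4297, -0.2326, 0.1737]
ee_rot: [-0.001, 0.708, 0.002, 0.707]
force: [-0.2, -0.4, 0.6]
grip_width: 0.998
t 28.3 pos [ 0.4297 -0.2326  0.1737] grip 0.998 F [-0.2 -0.4  0.6]
axes x,y,z: [[-0.0, 0.0, -1.0], [-0.0, 1.0, 0.0], [1.0, 0.0, -0.0]] q [ 0.35  0.68  0.15  1.87 -0.16  0.61  0.6 ]
world d mm [  -1.    -1.2 -135.7] tool shift mm [135.7  -1.3  -0.9]
zdir [1, 0, 0] turn deg [ 0.22 -0.07 -0.06] shift after turn mm [135.7  -1.2  -1. ]
```

View pics/w11.png

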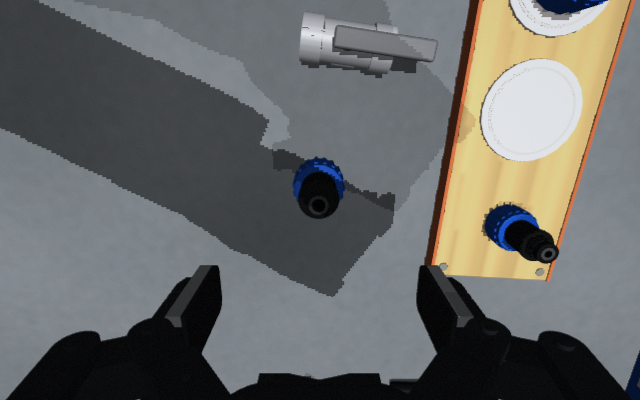

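```bash
python3 -c "
from h import *
o=manip.get_obs();print(o['ee_pos'],ray('wrist',(318,205),.076,o),ray('wrist',(531,110),.021,o))
"; python3 -m inch '[{"x":0.025,"y":0,"z":0,"rx":0.2,"ry":0,"rz":0,"claw":1},{"x":0.03,"y":0,"z":0,"rx":0,"ry":0,"rz":0,"claw":1},{"x":0.03,"y":0,"z":0,"rx":0,"ry":0,"rz":0,"claw":1},{"x":0.015,"y":0,"z":0,"rx":0,"ry":0,"rz":0,"claw":1},{"x":0.005,"y":0,"z":0,"rx":0,"ry":0,"rz":0,"claw":1},{"x":0,"y":0,"z":0,"rx":0,"ry":0,"rz":0,"claw":1},{"x":0,"y":0,"z":0,"rx":0,"ry":0,"rz":0,"claw":1}]'; python3 -c "
from h import *
go(.4292,-.2330,.038,[1,0,0])"
```

```text
[ 0.42973659 -0.23260644  0.17370297] [ 0.42916718 -0.23369397  0.076     ] [ 0.60749077 -0.16742354  0.021     ]
time: 29.22
ee_pos: [0.4317, -0.233, 0.0681]
ee_rot: [-0.001, 0.706, -0.0, 0.708]
force: [0.1, 0.1, 0.6]
grip_width: 1.001
t 29.23 pos [ 0.4317 -0.233   0.0681] grip 1.001 F [0.1 0.1 0.6]
axes x,y,z: [[0.0, -0.0, -1.0], [-0.0, 1.0, -0.0], [1.0, 0.0, 0.0]] q [ 0.38  0.87  0.08  1.96 -0.2   0.32  0.63]
world d mm [ -2.5  -0.  -30.1] tool shift mm [30.1  0.  -2.7]
zdir [1, 0, 0] turn deg [0.05 0.22 0.07] shift after turn mm [30.1 -0.  -2.5]
```

```bash
python3 -m inch '[{"x":0.012,"y":-0.0005,"z":-0.0025,"rx":0,"ry":0.2,"rz":0,"claw":1},{"x":0.011,"y":0,"z":0,"rx":0,"ry":0,"rz":0,"claw":1},{"x":0.005,"y":0,"z":0,"rx":0,"ry":0,"rz":0,"claw":1},{"x":0,"y":0,"z":0,"rx":0,"ry":0,"rz":0,"claw":1}]'; python3 -c "
from h import *
go(.4292,-.2335,.038,[1,0,0])"
```

```text
time: 29.72
ee_pos: [0.4294, -0.2336, 0.0386]
ee_rot: [-0.001, 0.707, -0.0, 0.707]
force: [-0.2, -0.0, 0.4]
grip_width: 0.995
t 29.73 pos [ 0.4294 -0.2336  0.0386] grip 0.995 F [-0.2 -0.   0.4]
axes x,y,z: [[0.0, -0.0, -1.0], [-0.0, 1.0, -0.0], [1.0, 0.0, 0.0]] q [ 0.4   0.92  0.07  1.97 -0.2   0.25  0.63]
world d mm [-0.2  0.1 -0.6] tool shift mm [ 0.6  0.1 -0.2]
zdir [1, 0, 0] turn deg [0.05 0.05 0.09] shift after turn mm [ 0.6  0.1 -0.2]
```

```bash
python3 -m inch '[{"x":0,"y":0,"z":0,"rx":0,"ry":0,"rz":0,"claw":0},{"x":0,"y":0,"z":0,"rx":0,"ry":0,"rz":0,"claw":0},{"x":0,"y":0,"z":0,"rx":0,"ry":0,"rz":0,"claw":0},{"x":0,"y":0,"z":0,"rx":0,"ry":0,"rz":0,"claw":0},{"x":0,"y":0,"z":0,"rx":0,"ry":0,"rz":0,"claw":0},{"x":0,"y":0,"z":0,"rx":0,"ry":0,"rz":0,"claw":0},{"x":0,"y":0,"z":0,"rx":0,"ry":0,"rz":0,"claw":0},{"x":0,"y":0,"z":0,"rx":0,"ry":0,"rz":0,"claw":0}]' 40; python3 -c "
from h import *
go(.607,-.1697,.0595,[1,0,0])
im=eyes.read_camera('wrist');cv2.imwrite('pics/w12.png',im[:,:,::-1])"
```

```text
time: 30.72
ee_pos: [0.4297, -0.2337, 0.0392]
ee_rot: [-0.001, 0.707, -0.0, 0.708]
force: [0.5, -0.0, 0.0]
grip_width: 0.349
t 30.73 pos [ 0.4297 -0.2337  0.0392] grip 0.349 F [ 0.5 -0.   0. ]
axes x,y,z: [[0.0, -0.0, -1.0], [-0.0, 1.0, -0.0], [1.0, 0.0, 0.0]] q [ 0.4   0.92  0.07  1.97 -0.2   0.25  0.63]
world d mm [177.3  64.   20.3] tool shift mm [-20.2  63.8 177.4]
zdir [1, 0, 0] turn deg [0.06 0.1  0.11] shift after turn mm [-20.3  64.  177.3]
```

View pics/w12.png

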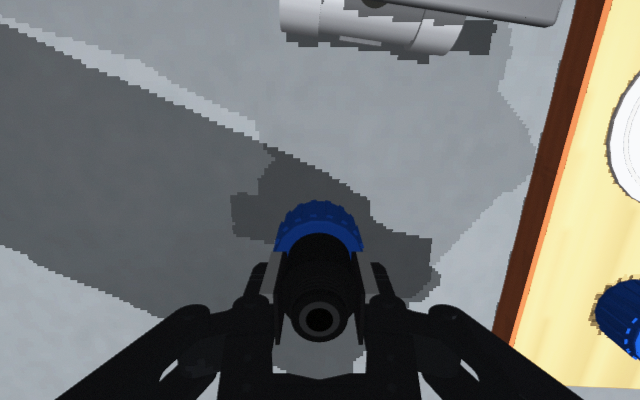

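```bash
python3 -m inch '[{"x":-0.02,"y":0,"z":0,"rx":0,"ry":0,"rz":0,"claw":0},{"x":-0.035,"y":0,"z":0,"rx":0,"ry":0,"rz":0,"claw":0},{"x":-0.04,"y":0,"z":0,"rx":0,"ry":0,"rz":0,"claw":0},{"x":-0.015,"y":0.005,"z":0.015,"rx":0,"ry":0,"rz":0,"claw":0},{"x":0,"y":0.012,"z":0.03,"rx":0,"ry":0,"rz":0,"claw":0},{"x":0,"y":0.012,"z":0.035,"rx":0,"ry":0,"rz":0,"claw":0},{"x":0,"y":0.012,"z":0.035,"rx":0,"ry":0,"rz":0,"claw":0},{"x":0,"y":0.012,"z":0.03,"rx":0,"ry":0,"rz":0,"claw":0},{"x":0,"y":0.005,"z":0.015,"rx":0,"ry":0,"rz":0,"claw":0},{"x":0,"y":0,"z":0,"rx":0,"ry":0,"rz":0,"claw":0},{"x":0,"y":0,"z":0,"rx":0,"ry":0,"rz":0,"claw":0}]'; python3 -c "
from h import *
go(.607,-.1697,.0602,[1,0,0])"
```

```text
time: 32.15
ee_pos: [0.5925, -0.1737, 0.1526]
ee_rot: [-0.0, 0.707, -0.001, 0.707]
force: [-0.8, 0.3, -0.0]
grip_width: 0.35
t 32.15 pos [ 0.5925 -0.1737  0.1526] grip 0.35 F [-0.8  0.3 -0. ]
axes x,y,z: [[-0.0, -0.0, -1.0], [0.0, 1.0, -0.0], [1.0, -0.0, -0.0]] q [ 0.14  0.88  0.2   1.42 -0.2   0.87  0.4 ]
world d mm [ 14.5   4.  -92.4] tool shift mm [92.4  4.2 14.5]
zdir [1, 0, 0] turn deg [-0.03 -0.01  0.09] shift after turn mm [92.4  4.  14.5]
```

```bash
python3 -m inch '[{"x":0,"y":0.004,"z":0.014,"rx":0,"ry":0,"rz":0.1,"claw":0},{"x":0.02,"y":0,"z":0,"rx":0,"ry":0,"rz":0,"claw":0},{"x":0.025,"y":0,"z":0,"rx":0,"ry":0,"rz":0,"claw":0},{"x":0.015,"y":0,"z":0,"rx":0,"ry":0,"rz":0,"claw":0},{"x":0.005,"y":0,"z":0,"rx":0,"ry":0,"rz":0,"claw":0},{"x":0,"y":0,"z":0,"rx":0,"ry":0,"rz":0,"claw":0},{"x":0,"y":0,"z":0,"rx":0,"ry":0,"rz":0,"claw":0}]'; python3 -c "
from h import *
go(.607,-.1697,.0602,[1,0,0])"
```

```text
time: 33.02
ee_pos: [0.6045, -0.1728, 0.0883]
ee_rot: [0.001, 0.707, -0.002, 0.708]
force: [-0.0, 0.4, -0.9]
grip_width: 0.352
t 33.02 pos [ 0.6045 -0.1728  0.0883] grip 0.352 F [-0.   0.4 -0.9]
axes x,y,z: [[0.0, -0.0, -1.0], [0.0, 1.0, -0.0], [1.0, -0.0, 0.0]] q [ 0.15  0.98  0.18  1.42 -0.22  0.76  0.4 ]
world d mm [  2.5   3.1 -28.1] tool shift mm [28.1  3.1  2.4]
zdir [1, 0, 0] turn deg [-0.26  0.08  0.06] shift after turn mm [28.1  3.1  2.5]
```

```bash
python3 -m inch '[{"x":0.008,"y":0.004,"z":0.002,"rx":-0.2,"ry":0,"rz":0,"claw":0},{"x":0.008,"y":0,"z":0,"rx":0,"ry":0,"rz":0,"claw":0},{"x":0.005,"y":0,"z":0,"rx":0,"ry":0,"rz":0,"claw":0},{"x":0.002,"y":0,"z":0,"rx":0,"ry":0,"rz":0,"claw":0},{"x":0,"y":0,"z":0,"rx":0,"ry":0,"rz":0,"claw":0},{"x":0,"y":0,"z":0,"rx":0,"ry":0,"rz":0,"claw":0}]'; python3 -c "
from h import *
go(.607,-.1697,.0602,[1,0,0])"
```

```text
time: 33.78
ee_pos: [0.607, -0.1685, 0.0643]
ee_rot: [-0.0, 0.706, -0.001, 0.708]
force: [0.8, 0.4, 0.8]
grip_width: 0.342
t 33.77 pos [ 0.607  -0.1685  0.0643] grip 0.342 F [0.8 0.4 0.8]
axes x,y,z: [[0.0, -0.0, -1.0], [0.0, 1.0, -0.0], [1.0, -0.0, 0.0]] q [ 0.14  1.01  0.17  1.43 -0.22  0.71  0.4 ]
world d mm [ 0.  -1.2 -4.1] tool shift mm [ 4.1 -1.2  0. ]
zdir [1, 0, 0] turn deg [-0.04  0.12  0.07] shift after turn mm [ 4.1 -1.2  0. ]
```

```bash
python3 -m inch '[{"x":0.003,"y":-0.001,"z":0,"rx":0,"ry":0,"rz":0,"claw":0},{"x":0.001,"y":0,"z":0,"rx":0,"ry":0,"rz":0,"claw":0},{"x":0,"y":0,"z":0,"rx":0,"ry":0,"rz":0,"claw":0},{"x":0,"y":0,"z":0,"rx":0,"ry":0,"rz":0,"claw":0}]'; python3 -c "
from h import *
go(.607,-.1697,.0602,[1,0,0])"
```

```text
time: 34.28
ee_pos: [0.6071, -0.1697, 0.0603]
ee_rot: [-0.0, 0.706, -0.001, 0.708]
force: [0.3, 0.1, -0.7]
grip_width: 0.347
t 34.27 pos [ 0.6071 -0.1697  0.0603] grip 0.347 F [ 0.3  0.1 -0.7]
axes x,y,z: [[0.0, -0.0, -1.0], [0.0, 1.0, -0.0], [1.0, -0.0, 0.0]] q [ 0.14  1.02  0.17  1.43 -0.22  0.71  0.4 ]
world d mm [-0.1 -0.  -0.1] tool shift mm [ 0.1 -0.  -0.1]
zdir [1, 0, 0] turn deg [-0.04  0.14  0.08] shift after turn mm [ 0.1 -0.  -0.1]
```

Release, rise, and back away toward the robot's right so the cameras see the row.

```bash
python3 -m inch '[{"x":0.0005,"y":0,"z":0,"rx":0,"ry":0,"rz":0,"claw":0},{"x":0,"y":0,"z":0,"rx":0,"ry":0,"rz":0,"claw":0.5},{"x":0,"y":0,"z":0,"rx":0,"ry":0,"rz":0,"claw":0.65},{"x":0,"y":0,"z":0,"rx":0,"ry":0,"rz":0,"claw":0.9},{"x":0,"y":0,"z":0,"rx":0,"ry":0,"rz":0,"claw":0.9},{"x":-0.01,"y":0,"z":0,"rx":0,"ry":0,"rz":0,"claw":0.9},{"x":-0.03,"y":0,"z":0,"rx":0,"ry":0,"rz":0,"claw":0.9},{"x":-0.04,"y":0,"z":0,"rx":0,"ry":0,"rz":0,"claw":0.9},{"x":-0.04,"y":0,"z":0,"rx":0,"ry":0,"rz":0,"claw":0.9},{"x":-0.03,"y":0,"z":0,"rx":0,"ry":0,"rz":0,"claw":0.9},{"x":-0.01,"y":-0.02,"z":-0.03,"rx":0,"ry":0,"rz":0,"claw":0.9},{"x":0,"y":-0.02,"z":-0.04,"rx":0,"ry":0,"rz":0,"claw":0.9},{"x":0,"y":-0.02,"z":-0.04,"rx":0,"ry":0,"rz":0,"claw":0.9},{"x":0,"y":-0.02,"z":-0.035,"rx":0,"ry":0,"rz":0,"claw":0.9},{"x":0,"y":0,"z":-0.015,"rx":0,"ry":0,"rz":0,"claw":0.9},{"x":0,"y":0,"z":0,"rx":0,"ry":0,"rz":0,"claw":0.9},{"x":0,"y":0,"z":0,"rx":0,"ry":0,"rz":0,"claw":0.9}]'; python3 -c "
from h import *
for n in ('top','side','wrist'):
  im=eyes.read_camera(n);cv2.imwrite(f'pics/f_{n}.png',im[:,:,::-1])
a=cv2.imread('pics/f_top.png');cv2.imwrite('pics/f_tz.png',cv2.convertScaleAbs(cv2.resize(a[120:215,170:480],None,fx=2.5,fy=2.5,interpolation=2),alpha=1.6))
a=cv2.imread('pics/f_side.png');cv2.imwrite('pics/f_sz.png',cv2.convertScaleAbs(cv2.resize(a[100:300,260:460],None,fx=2.9,fy=2.9,interpolation=2),alpha=1.6))
"
```

```text
time: 36.4
ee_pos: [0.4424, -0.2519, 0.2323]
ee_rot: [-0.001, 0.704, -0.002, 0.711]
force: [-0.2, 0.9, -1.1]
grip_width: 0.899
```

View pics/f_tz.png

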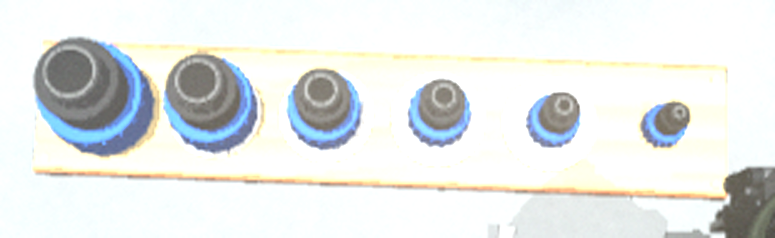

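View pics/f_sz.png

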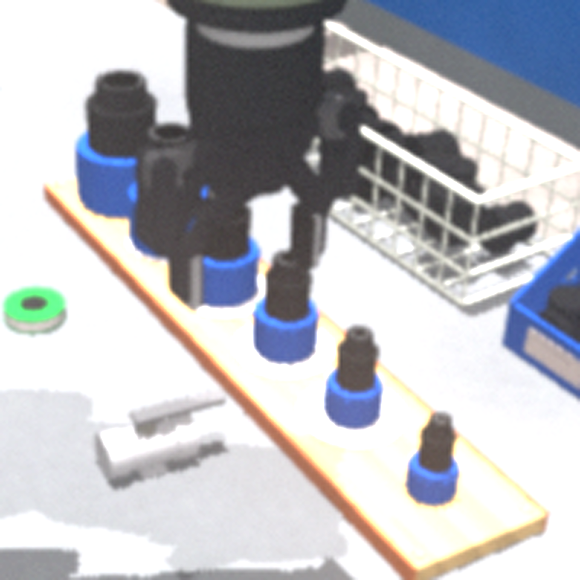

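```bash
python3 -c "
from h import *
for (u,v,z,p) in [(198,79,.133,(.6225,.1311)),(321,89,.119,(.6169,.0309)),(443,96,.108,(.6113,-.069)),(564,104,.097,(.6055,-.1689))]:
  X=ray('top',(u/2.5+169.7,v/2.5+119.7),z);print(X.round(4),((X[:2]-p)*1000).round(1))
o=manip.get_obs();print(o['force'],o['ee_pos'],abs(o['qvel']).max())
from rig import order
print(order.finish_job())"
```

```text
[0.6232 0.1295 0.133 ] [ 0.7 -1.6]
[0.6165 0.0313 0.119 ] [-0.4  0.4]
[ 0.6113 -0.0686  0.108 ] [0.  0.4]
[ 0.6052 -0.1699  0.097 ] [-0.3 -1. ]
[-0.20498397  0.3328643  -0.24833008] [ 0.44224715 -0.25176396  0.23190179] 0.004906273980580226
the job is handed in; nothing more can be done
None
```

The size row is complete and the job was handed in at about 36.5 s of the 112 s allowed. The large sample is at the board's +y end, so the 76, 63, 53 and 44 mm adaptors went on pads 1, 2, 3 and 4, each set down from above.

- **Upright:** In the final top and side pictures all four stand upright. In the side picture the arm partly hid the two largest (76 and 63 mm). The earlier side views, taken after each was placed, showed them standing.
- **Centring:** In the top camera each adaptor sits within about 2 mm of its pad's centre, against the 15 mm allowed. The offsets were 1.7, 0.6, 0.4 and 1.0 mm from pad 1 to pad 4.
- **Robot clear:** The open gripper was about 23 cm up and away from the row, nearly still, with no contact force at hand-in.
- **Disagreement:** The cameras differed from each other by 2 to 4 mm, mostly as steady offsets. I took values in between for the targets, which leaves a few millimetres of uncertainty.

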